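Lock the table lamp with the T-handle hex key and clip the key away

TASK

Lock the table lamp: lift the red T-handle hex key out of the wooden tool block, push it fully home in the socket of the screw on the lamp's sloping clamp, and only then turn the screw clockwise until it stops. Draw the key out, push its round shank sideways through the open front of the black sprung clip on the key post until the arms snap shut behind it, so that the key stands upright with its tip on the post's foot plate, and let go. Leave the mug, the jar and the carton where they are.

Things in the scene. Friction and masses are not known exactly. Their poses are not given: they have to be found in the camera images.
- key: red T-handle hex key, 146 mm, 0.26 kg, upright in the block at first. Origin: centre of its tip; z along the shank to the handle, x along the handle bar. From the tip: 0-5 mm hex widening from 12 mm to 17 mm; 5-32 mm hex 17 mm across flats, two flats facing +x and -x; 32-120 mm round shank, 18 mm diameter; 120-146 mm handle bar 100 (x) by 24 (y) mm, flat-sided
- key_tip (a point): centre of the key's tip (the origin of key)
- key_handle (a point): middle of the handle bar, 133 mm from the tip on the key's axis; grasp it here across its 24 mm width
- block: fixed wooden tool block 100 x 90 x 60 mm, origin under its centre, z up. At its centre a round hole, 23 mm across and 50 mm deep, in which the key stands loosely, its tip 10 mm above the table; four thin bits 18 mm proud near its corners
- lamp: fixed table lamp, origin on the table, z up; its sloping clamp faces its -x. Dark foot 170 x 130 x 12 mm, grey clamp block whose top leans 30 degrees to -x, 28 mm tube along y 55 mm up, rising at the +y end to a plywood globe, radius 65 mm, centred at (110, 150, 220) mm
- socket_floor (a point): floor centre of the hex socket in the steel screw head, turning with the screw, at (-35, 0, 105) mm in the lamp's frame. z is the screw axis, out of the socket, 30 degrees from vertical towards the lamp's -x. Socket 18 mm across flats, 22 mm deep, two flats facing this +x and -x: key x goes along this x or any 60 degree step, with 6 degrees of play. Home = key tip on this floor
- socket_mouth (a point): centre of the socket's mouth, 22 mm above the floor on the screw axis; the screw head is a steel cylinder, 42 mm in diameter, with a white paint mark
- lock (a joint): angle of the lamp's locking screw in rad: 0 unlocked, growing as it turns clockwise seen looking into the socket (about its point's -z), 1.4 at its stop (locked). It starts between 0 and 0.4 and stays where it is left; turning takes 0.12 to 0.2 N m
- post: fixed plywood key post, origin on the table, z up. Foot plate x from -67 to +43 mm, 100 mm wide (y), 10 mm thick; upright 18 x 34 mm, its front face at x = -5 mm, 104 mm tall. The black sprung clip is on the upright's front, 80 to 100 mm above the table, open towards -x: push the key in along +x
- clip_seat (a point): where the key's tip belongs: on top of the foot plate, at (-14, 0, 10) mm in the post's frame (an orange spot). A key in the clip stands over this point, its shank against the upright. Keep the tip a few mm clear of the plate while pushing the key in, then push it down
- clip_mouth (a point): middle of the clip's flared mouth, at (-38, 0, 90) mm in the post's frame. The flares are about 33 mm apart at the front; the round lips behind them, at x = -21 mm, stand 14 mm apart and spring open to let the 18 mm shank through (about 10 to 15 N push)
- clip_left (a joint): opening angle in rad of the clip arm on the post's +y side, 0 when shut, about 0.08 while the shank passes the lips, near 0 again when it has snapped in
- clip_right (a joint): the same for the arm on the post's -y side
- mug: bystander: white mug, 80 mm across, 95 mm tall, origin under its centre
- jar: bystander: white jar, 70 mm across, 100 mm tall, orange cap, origin under its centre
- carton: bystander: flat cardboard carton 120 x 85 x 35 mm, origin under its centre
Things that resemble listed ones, but are neither listed nor needed, are in the scene too. What is shaped like the block but green, purple or yellow is not meant.

How it is judged (in metres and radians):
On the way, in this order (a step that is already met when the one before it is completed fails the run):
1. the key is lifted clear of the tool block (z of key_tip in the frame of block above 0.062 m), for 0.1 s.
2. the key is fully home in the socket, tip within 4 mm of its floor and in line with the screw, the screw not yet turned far (z of key_tip in the frame of socket_floor below 0.004 m and distance between key_tip and socket_floor below 0.006 m and angle between the z axis of key and the z axis of socket_floor, either way round below 0.1 rad and value of joint lock below 0.7 rad), for 0.2 s.
3. with the key still home, the screw is turned clockwise to its stop (z of key_tip in the frame of socket_floor below 0.006 m and distance between key_tip and socket_floor below 0.008 m and angle between the z axis of key and the z axis of socket_floor, either way round below 0.1 rad and value of joint lock above 1.2 rad), for 0.1 s.
4. the shank, upright, springs the clip arms apart from the open front (value of joint any of clip_left, clip_right above 0.05 rad and angle between key's own z axis and vertical below 0.35 rad and x of key_handle in the frame of post below -0.017 m).
At the end, for the whole second after the job is handed in: The screw is at its stop (lock above 1.2 rad); the key stands released and still in the clip, tip within 6 mm sideways of the seat and within 5 mm of the foot plate, less than 0.1 rad from upright, clip arms closed behind it (each below 0.06 rad) (horizontal distance between key_tip and clip_seat below 0.006 m and z of key_tip in the frame of clip_seat below 0.005 m and angle between key's own z axis and vertical below 0.1 rad and x of key_tip in the frame of clip_seat above -0.005 m and x of key_handle in the frame of post above -0.024 m and linear speed of key below 0.02 m/s and value of joint lock above 1.2 rad and value of joint each of clip_left, clip_right below 0.06 rad); the robot touches nothing.
It fails at once if the screw is turned clockwise with the key only part-way in its socket (velocity of joint lock above 0.4 rad/s and z of key_tip in the frame of socket_floor above 0.007 m and distance between key_tip and socket_floor below 0.03 m).
It fails at once if the mug, the jar or the carton is moved by more than 30 mm (distance of any of mug, jar, carton from where it was at the start of the episode above 0.03 m).
It also fails if it takes over 58 s, if anything falls off the work surface, if the arm or the gripper's body presses on something with over 40 N, if the wrist force passes 120 N, or if a joint passes its speed limit or range.

ROBOT

A 7-joint arm with a two-finger parallel gripper is mounted at the origin on the work surface. World frame = base frame: x ahead of the robot, y to its left, z up, the work surface at z = 0. Lengths are in m, angles in degrees, forces in N, time in s.
With the tool pointing down it reaches from about 0.425 to 0.875 m from the base axis. Payload 4.7 kg.
Tool frame: the origin (TCP) lies on the centre line of the jaws, within the pads' length; the fingertips stand 14 mm ahead of it and the grasp point (between the pads) lies 5 mm behind it; z points along the fingers, y is the line along which they close (so a half turn about z gives the same grasp; the last joint's range is limited). The gripper opens to 87 mm and grips with 3 to 60 N. Pads are 19 mm wide; open, the fingers measure 117 mm over their backs; the gripper's body (75 mm by 190 mm) begins 51 mm behind the grasp point.
Start: joints at [-76.026, 18.392, -4.016, 83.108, 1.295, 78.541, -3.26], TCP at [0.148, 0.633, 0.237] pointing down, gripper open.
Joint ranges: [-163.93, 163.93], [-17.29, 119.83], [-79.2, 71.16], [3.27, 140.29], [-89.18, 269.18], [5.43, 117.66], [-154.24, 154.24]. Speed limits (degrees/s): [147.25, 147.25, 180, 180, 180, 180, 180].

INTERFACE

Orientations are given as [roll, pitch, yaw] about the fixed x, y, z axes, in that order (R = Rz(yaw) Ry(pitch) Rx(roll)).
In Python, from cell import env gives the robot as it stands.
- The arm moves only by the tool jog_arm, never from a script. Its argument "motion" is a list that holds one entry, the list of rows, each a list of 7 numbers: the shift along the tool's x, y, z in units of 0.1 m (1.0 is 0.1 m), then the turn, a rotation vector about the tool's x, y, z in units of 180 degrees (1.0 is 180 degrees), then the closure, from 0 (fully open) to 1 (shut). A call has 1 to 5 rows; each row is the pose to reach, as a shift and turn from the pose commanded when the call began, along the tool's axes at that moment, turning the shorter way round; what a row does not reach only later rows make up. A row lasts 1/10 s, in which the tool goes at most 50 mm and 8.59 degrees, less where a joint would pass 70% of its speed; a pose out of reach is approached as far as the arm can. A call with a number of a shift or a turn outside -1 to 1 is refused whole. A call with a gripper value outside its range is refused whole. The fingers move at their own pace and stop on an object; "grip_force" is the grip in N (left out, the last holds). Time passes only in rows, so rows that repeat a pose let the fingers close. It gives the time, the measured TCP pose, the force, the opening and the grip force at its end, in the units of the state.
- env.get_obs(): the state, without advancing time (a new reading comes with each control period).
- env.read_camera(name): name is "scene" or "top" or "wrist"; returns (picture, depth): 400x640x3 uint8, red, green, blue; 400x640 float32, m along the optical axis (not along the pixel's ray), 0 where there is no reading.
- env.camera_info(name): a dict with "camera_matrix" (3x3 intrinsics, pixels), "origin" and "orientation" of the camera in the world; the wrist camera has in their place "mount" (4x4, takes a point from camera to tool coordinates, whose origin is the TCP and whose axes are the flange's). Camera axes: x right, y down, z forward; pixel columns grow to the right and rows downward; lengths in m; the calibration is good to about 2 mm. A picture is of the moment at which its call begins: read the wrist's pose just before it. camera_info takes no time and is no camera call.
- env.sign_off(): hands the job in; it is judged then, once.
The state is a dict: "time_s": time; "qpos": joint angles; "joint_velocities": joint speeds; "effort": joint torques, N m; "tool_pos": TCP position; "tool_rot": TCP orientation; "force": force on the tool from outside, world axes, zero at the start; "wrist_torque": the same for the moment, N m; "grip_width": finger opening in m; "grasp_force": force on a finger pad.
Only numpy, scipy, OpenCV 4.12 (cv2) and the standard library are available. Lean on these libraries where they do the work, as an engineer would, in place of code of your own. Each camera call takes 0.05 s, during which the arm holds its last target. There are 200 camera calls.

## Working session

There is one attempt and no reset: what is moved stays moved. The work goes in short steps, Python scripts to look and compute and a tool call to move; the robot and the scene stay as the last step left them, time stands still between calls to the robot, and variables do not carry over. Pictures are saved under pics/ and viewed, at most 10 in all, crops included, and the job is handed in when it is done.

Besides the shell and the picture viewer there is one more tool, called after "Call:" as name([rows], argument=value, ...), one row to a line, values as JSON. jog_arm: Moves the arm, as the interface text tells. Shifts and turns lie within -1 to 1; 1 stands for 0.1 m of shift or 180 degrees of turn. Its arguments: {"type":"object","properties":{"motion":{"type":"array","items":{"type":"array","items":{"type":"array","items":{"type":"number"}}}},"grip_force":{"type":"number"}},"required":["motion"]}

```bash
ls; mkdir -p pics; cat > h.py <<'E'
import numpy as np, cv2
from scipy.spatial.transform import Rotation as R
from cell import env
def cam(name):
    o=env.get_obs(); im,d=env.read_camera(name); i=env.camera_info(name)
    K=np.array(i["camera_matrix"])
    if name=="wrist":
        T=np.eye(4);T[:3,:3]=R.from_euler('xyz',o["tool_rot"],degrees=True).as_matrix();T[:3,3]=o["tool_pos"];T=T@np.array(i["mount"])
    else:
        T=np.eye(4);T[:3,3]=i["origin"];q=np.array(i["orientation"])
        T[:3,:3]=q if q.shape==(3,3) else (R.from_euler('xyz',q,degrees=True).as_matrix() if q.size==3 else R.from_quat(q).as_matrix())
    return im,d,K,T
def cloud(d,K,T):
    v,u=np.mgrid[:d.shape[0],:d.shape[1]]
    P=np.stack([(u-K[0,2])/K[0,0]*d,(v-K[1,2])/K[1,1]*d,d],-1)
    return P@T[:3,:3].T+T[:3,3]
E
python3 - <<'E'
from h import *
for n in("scene","top","wrist"):
    print(env.camera_info(n))
    im,d,K,T=cam(n); cv2.imwrite(f"pics/{n}.png",im[...,::-1]); np.savez(f"{n}.npz",im=im,d=d,K=K,T=T)
    P=cloud(d,K,T); print(n,(d>0).mean(),P[300,320],P[200,100])
print(env.get_obs())
E
```

```text
pics
{'camera_matrix': array([[411.82094476,   0.        , 315.62144142],
       [  0.        , 411.82094476, 195.13571797],
       [  0.        ,   0.        ,   1.        ]]), 'origin': array([ 1.3649448 , -0.00692285,  0.73293982]), 'orientation': array([-126.78718255,   -0.17905056,   86.79455661])}
scene 0.99598046875 [0.77534763 0.03809753 0.00100397] [ 0.37862503 -0.57884077  0.00082565]
{'camera_matrix': array([[514.98160578,   0.        , 315.44639489],
       [  0.        , 514.98160578, 194.6082573 ],
       [  0.        ,   0.        ,   1.        ]]), 'origin': array([0.34208895, 0.05876125, 1.49824404]), 'orientation': array([-171.74167833,    0.77827853,  -91.02094343])}
top 0.99605078125 [ 0.25543825  0.06767566 -0.00362263] [0.55170626 0.69727412 0.032814  ]
{'camera_matrix': array([[318.18449332,   0.        , 318.52654192],
       [  0.        , 318.18449332, 202.21931748],
       [  0.        ,   0.        ,   1.        ]]), 'mount': array([[ 9.92221671e-04, -9.68488996e-01, -2.49054373e-01,
         6.77512870e-02],
       [ 9.99999472e-01,  8.93917240e-04,  5.07
[... 314 characters left out ...]
, 'qpos': array([-76.02473676,  18.42976379,  -4.01587135,  83.15799991,
         1.29411949,  78.53967026,  -3.25867348]), 'joint_velocities': array([-0.02816511, -0.16096102,  0.01566711, -0.21132584, -0.0616372 ,
       -0.03146785,  0.0249017 ]), 'effort': array([-3.75231339e-04, -4.91793752e+01, -4.04754812e-01, -3.12875354e+01,
       -6.39691902e-02,  4.04687470e-02,  9.97874986e-05]), 'tool_pos': array([0.148016  , 0.63252826, 0.23571497]), 'tool_rot': array([-1.79917732e+02,  3.97594317e-03,  1.66835588e+02]), 'force': array([-0.68308932,  0.46842628, -0.38732112]), 'wrist_torque': array([-0.00884974,  0.07075953, -0.01994964]), 'grasp_force': 0.0, 'grip_width': 0.08680397237493744}
```

View pics/scene.png

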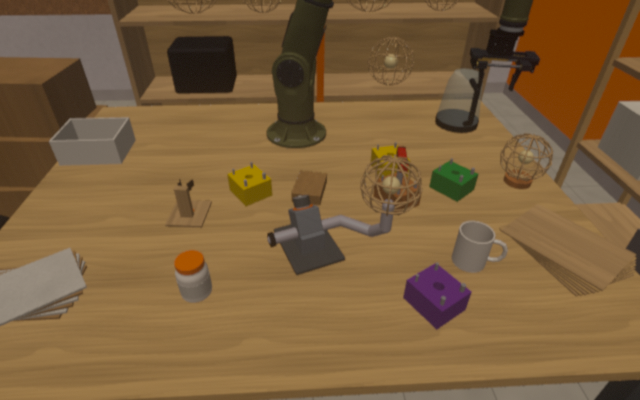

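View pics/top.png

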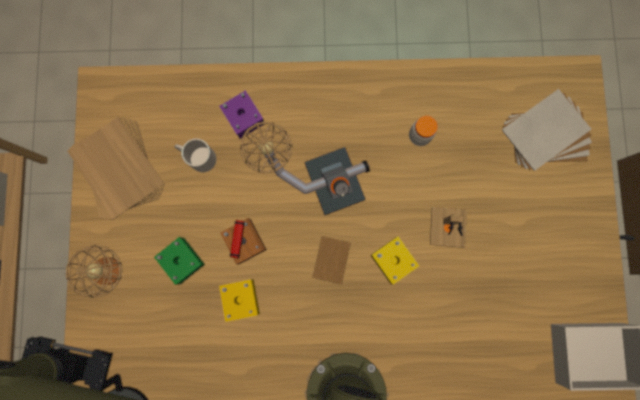

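The scene picture shows the lamp (310,235), post (188,200), jar (193,277), mug (473,247), and the key's block mostly hidden behind the globe (390,185). The top picture shows the red handle (238,240) on a wooden block, the lamp foot (335,180) and the post (448,228). Other blocks: green (179,260), purple (241,113), yellow (239,300) and (396,260). Only the brown one at (243,241) is wooden and holds the red key. I'll confirm it in an enlarged crop and measure.

```bash
python3 - <<'E'
from h import *
z=np.load("top.npz");im,d,K,T=[z[k] for k in("im","d","K","T")]
c=lambda a,b,w,h:cv2.resize(im[b:b+h,a:a+w],(390,290),interpolation=cv2.INTER_CUBIC)
A=np.vstack([np.hstack([c(205,205,78,58),c(296,148,78,58)]),np.hstack([c(415,200,78,58),c(296,148,78,58)])])
z2=np.load("scene.npz");im=z2["im"]
A[290:,390:]=c(255,180,104,77)
cv2.imwrite("pics/crop1.png",A[...,::-1])
P=cloud(d,K,T)
hsv=cv2.cvtColor(z["im"],cv2.COLOR_RGB2HSV)
red=((hsv[...,0]<5)|(hsv[...,0]>172))&(hsv[...,1]>170)&(hsv[...,2]>70)
red[:205]=0;red[275:]=0;red[:,:205]=0;red[:,280:]=0
Q=P[red];print("red",len(Q),np.percentile(Q[:,2],[5,50,90]))
t=Q[Q[:,2]>.145];print(len(t),t.mean(0));r=cv2.minAreaRect((t[:,:2]*1000).astype(np.float32));print(r)
def rect(m,n):
    t=P[m];print(n,len(t),np.median(t,0),cv2.minAreaRect((t[:,:2]*1000).astype(np.float32)), 'box',cv2.boxPoints(cv2.minAreaRect((t[:,:2]*1000).astype(np.float32))).round().tolist())
def roi(a,b,w,h):
    m=np.zeros(d.shape,bool);m[b:b+h,a:a+w]=1;return m
rect(roi(205,205,78,75)&(abs(P[...,2]-.06)<.004),"blocktop")
rect(roi(415,200,60,55)&(abs(P[...,2]-.010)<.004),"postfoot")
rect(roi(415,200,60,55)&(abs(P[...,2]-.104)<.006),"posttop")
rect(roi(296,140,78,80)&(abs(P[...,2]-.012)<.005)&(hsv[...,2]<110),"lampfoot")
rect(roi(300,225,65,65)&(abs(P[...,2]-.035)<.006),"carton")
rect(roi(325,170,35,35)&(P[...,2]>.10),"screwhi")
E
```

```text
red 269 [0.15016133 0.1548628  0.15890912]
267 [0.42347454 0.27944724 0.16496434]
((370.3728942871094, 191.09390258789062), (256.20684814453125, 87.21080017089844), 59.13732147216797)
blocktop 595 [0.42239619 0.26785954 0.05970037] ((401.5754699707031, 269.8629150390625), (156.16143798828125, 90.34923553466797), 27.250133514404297) box [[311.0, 274.0], [353.0, 194.0], [492.0, 265.0], [450.0, 346.0]]
postfoot 891 [ 0.44964645 -0.29635475  0.00950497] ((461.7465515136719, -297.4067077636719), (169.07225036621094, 153.3363494873047), 84.54325103759766) box [[377.0, -374.0], [530.0, -389.0], [546.0, -221.0], [393.0, -206.0]]
posttop 118 [ 0.47000678 -0.3075774   0.10236765] ((456.07373046875, -305.5509948730469), (35.11006164550781, 53.94390106201172), 83.12779235839844) box [[427.0, -320.0], [481.0, -326.0], [485.0, -291.0], [431.0, -285.0]]
lampfoot 1315 [0.59067926 0.02437373 0.01142631] ((599.576416015625, 18.687454223632812), (170.2772216796875, 129.2682342529297), 19.818544387817383) box [[498.0, 51.0], [541.0, -71.0], [702.0, -13.0], [658.0, 108.0]]
carton 1198 [0.36815074 0.03364129 0.03423469] ((369.2127685546875, 33.43410873413086), (84.56360626220703, 119.89747619628906), 76.1455307006836) box [[301.0, 7.0], [417.0, -22.0], [438.0, 60.0], [321.0, 89.0]]
screwhi 439 [0.57591101 0.00999226 0.11407899] ((476.66070556640625, 19.245487213134766), (66.30877685546875, 272.5570068359375), 87.30912780761719) box [[339.0, -7.0], [611.0, -20.0], [614.0, 46.0], [342.0, 59.0]]
```

View pics/crop1.png

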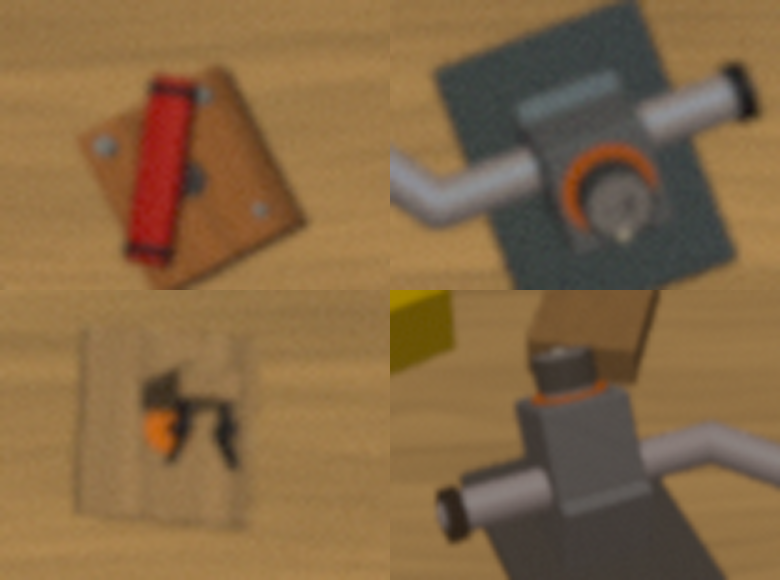

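The crop confirms the red T-handle key stands in the brown wooden block. It also shows the screw head with its paint mark (crop 620,210) and the post's clip opening downward in the picture, which is towards the robot. Next I refine the poses by casting rays.

```bash
cat >> h.py <<'E'
def ray(px,K,T,z):
    px=np.atleast_2d(px).astype(float)
    D=np.c_[(px[:,0]-K[0,2])/K[0,0],(px[:,1]-K[1,2])/K[1,1],np.ones(len(px))]@T[:3,:3].T
    return T[:3,3]+D*((z-T[2,3])/D[:,2])[:,None]
def pose(o=None):
    o=o or env.get_obs();return np.array(o["tool_pos"]),R.from_euler('xyz',o["tool_rot"],degrees=True)
def plan(pt,Rt,start=None,rows=None):
    """print the calls (each relative to the one before) from the start pose to the target"""
    p,q=start or pose(); rv=(q.inv()*Rt).as_rotvec(); d=q.inv().apply(pt-p)
    n=int(max(np.ceil(np.linalg.norm(d)/.098),np.ceil(np.degrees(np.linalg.norm(rv))/42),1))
    for i in range(n):
        qi=q*R.from_rotvec(rv*i/n); s=qi.inv().apply(pt-p)/n
        print("call",i+1,(s/.1).round(3).tolist(),(rv/n/np.pi).round(4).tolist(),"rows>=",int(max(np.ceil(np.linalg.norm(s)/.05),np.ceil(np.degrees(np.linalg.norm(rv)/n)/8.59))))
LY=np.radians(19.8);LO=np.array([.5996,.0187,0])
def lampR(yaw): 
    """lamp axes and the screw frame (x of the screw frame in the lamp's xz plane)"""
    L=R.from_euler('z',yaw); return L, L*R.from_euler('y',-30,degrees=True)
def tool_on(zaxis,xdir):
    z=np.array(zaxis)/np.linalg.norm(zaxis);x=np.array(xdir)-np.dot(xdir,z)*z;x/=np.linalg.norm(x)
    return R.from_matrix(np.c_[x,np.cross(z,x),z])
E
python3 - <<'E'
from h import *
z=np.load("top.npz");im,d,K,T=[z[k] for k in("im","d","K","T")]
hsv=cv2.cvtColor(im,cv2.COLOR_RGB2HSV);P=cloud(d,K,T)
red=((hsv[...,0]<5)|(hsv[...,0]>172))&(hsv[...,1]>170)&(hsv[...,2]>70)
red[:205]=0;red[275:]=0;red[:,:205]=0;red[:,280:]=0
v,u=np.nonzero(red);print("red px",u.min(),u.max(),v.min(),v.max())
print("handle top rect",cv2.minAreaRect((ray(np.c_[u,v],K,T,.156)[:,:2]*1000).astype(np.float32)))
def big(a,b,w,h,lo,hi,zp,extra=None):
    m=np.zeros(d.shape,np.uint8);m[b:b+h,a:a+w]=((P[...,2]>lo)&(P[...,2]<hi))[b:b+h,a:a+w]
    if extra is not None:m&=extra.astype(np.uint8)
    m=cv2.morphologyEx(m,cv2.MORPH_OPEN,np.ones((3,3)))
    n,l,s,c=cv2.connectedComponentsWithStats(m);k=1+s[1:,4].argmax();v,u=np.nonzero(l==k)
    r=cv2.minAreaRect((ray(np.c_[u,v],K,T,zp)[:,:2]*1000).astype(np.float32));print(s[k],r,cv2.boxPoints(r).round().tolist())
big(205,205,78,75,.045,.075,.06); 
big(415,195,70,65,.006,.2,.010)
big(415,195,70,65,.05,.2,.1)
# screw
L,S=lampR(LY);a=S.apply([0,0,1]);f=LO+L.apply([-.035,0,.105]);m=f+.022*a;print("floor",f,"mouth",m,"axis",a)
Tc=tool_on(-a,L.apply([-1,0,0]));pt=m+.06*a
print(pt,Tc.as_euler('xyz',degrees=True));plan(pt,Tc)
E
```

```text
red px 231 242 221 256
handle top rect ((425.218994140625, 279.5121154785156), (23.247812271118164, 92.46003723144531), 80.77043151855469)
[234 219  31  45 592] ((425.8642883300781, 281.1048583984375), (100.59495544433594, 91.53620147705078), 26.629249572753906) [[360.0, 299.0], [401.0, 218.0], [491.0, 263.0], [450.0, 345.0]]
[ 431  207   36   40 1031] ((458.1117248535156, -306.2342529296875), (99.54412078857422, 108.28289031982422), 84.69696044921875) [[400.0, -351.0], [507.0, -361.0], [517.0, -262.0], [409.0, -252.0]]
[447 215  17  21 196] ((455.31146240234375, -302.5939636230469), (43.27540969848633, 54.45514678955078), 86.63124084472656) [[427.0, -323.0], [481.0, -326.0], [484.0, -283.0], [429.0, -279.0]]
floor [0.56666917 0.00684417 0.105     ] mouth [0.55631948 0.00311806 0.12405256] axis [-0.47044038 -0.16936896  0.8660254 ]
[ 0.52809306 -0.00704408  0.17601408] [-180.    30.  -160.2]
call 1 [-0.645, -0.67, 0.076] [-0.006, -0.0203, -0.0223] rows>= 2
call 2 [-0.59, -0.715, 0.102] [-0.006, -0.0203, -0.0223] rows>= 2
call 3 [-0.531, -0.757, 0.124] [-0.006, -0.0203, -0.0223] rows>= 2
call 4 [-0.469, -0.794, 0.141] [-0.006, -0.0203, -0.0223] rows>= 2
call 5 [-0.402, -0.828, 0.153] [-0.006, -0.0203, -0.0223] rows>= 2
call 6 [-0.333, -0.857, 0.16] [-0.006, -0.0203, -0.0223] rows>= 2
call 7 [-0.262, -0.881, 0.163] [-0.006, -0.0203, -0.0223] rows>= 2
call 8 [-0.189, -0.899, 0.16] [-0.006, -0.0203, -0.0223] rows>= 2
```

Call:
jog_arm([
  [[-0.645,-0.67,0.076,-0.006,-0.02,-0.022,0],[-0.645,-0.67,0.076,-0.006,-0.02,-0.022,0]],
])

```text
time_s: 0.35
tool_pos: [0.1936, 0.5522, 0.2274]
tool_rot: [179.2, 3.7, 171.1]
force: [1.2, 1.0, -0.0]
grip_width: 0.087
grasp_force: 0.0
```

Call:
jog_arm([
  [[-0.59,-0.715,0.102,-0.006,-0.02,-0.022,0],[-0.59,-0.715,0.102,-0.006,-0.02,-0.022,0]],
])

```text
time_s: 0.55
tool_pos: [0.2425, 0.4709, 0.2205]
tool_rot: [178.4, 7.4, 174.9]
force: [0.1, 0.9, 0.4]
grip_width: 0.0872
grasp_force: 0.0
```

Call:
jog_arm([
  [[-0.53,-0.757,0.124,-0.006,-0.02,-0.022,0],[-0.53,-0.757,0.124,-0.006,-0.02,-0.022,0]],
])

```text
time_s: 0.75
tool_pos: [0.2899, 0.3905, 0.2128]
tool_rot: [177.9, 11.1, 178.7]
force: [0.9, -0.1, 1.1]
grip_width: 0.0869
grasp_force: 0.0
```

Call:
jog_arm([
  [[-0.47,-0.794,0.141,-0.006,-0.02,-0.022,0],[-0.47,-0.794,0.141,-0.006,-0.02,-0.022,0]],
])

```text
time_s: 0.95
tool_pos: [0.3372, 0.3103, 0.205]
tool_rot: [177.7, 14.8, -177.4]
force: [0.8, 0.1, -0.1]
grip_width: 0.0866
grasp_force: 0.0
```

Call:
jog_arm([
  [[-0.4,-0.828,0.153,-0.006,-0.02,-0.022,0],[-0.4,-0.828,0.153,-0.006,-0.02,-0.022,0]],
])

```text
time_s: 1.15
tool_pos: [0.3705, 0.2578, 0.2]
tool_rot: [177.6, 18.0, -173.9]
force: [-0.7, 0.4, -0.1]
grip_width: 0.087
grasp_force: 0.0
```

Call:
jog_arm([
  [[-0.333,-0.857,0.16,-0.006,-0.02,-0.022,0],[-0.333,-0.857,0.16,-0.006,-0.02,-0.022,0]],
])

```text
time_s: 1.35
tool_pos: [0.4242, 0.1987, 0.1879]
tool_rot: [178.1, 21.3, -169.6]
force: [1.5, 0.1, 0.4]
grip_width: 0.0868
grasp_force: 0.0
```

```bash
python3 - <<'E'
from h import *
L,S=lampR(LY);a=S.apply([0,0,1]);m=LO+L.apply([-.035,0,.105])+.022*a
o=env.get_obs();print(o["time_s"],o["tool_pos"],o["tool_rot"],o["qpos"])
plan(m+.06*a,tool_on(-a,L.apply([-1,0,0])))
E
```

```text
1.35 [0.42422907 0.19871433 0.1879016 ] [ 178.10193712   21.32666255 -169.62207079] [-21.76237505 -17.28732253  -9.55252173 127.45838967   3.82151256
  49.02664816  67.34714074]
call 1 [-0.188, -0.74, 0.091] [-0.0041, -0.0158, -0.016] rows>= 2
call 2 [-0.146, -0.75, 0.09] [-0.0041, -0.0158, -0.016] rows>= 2
call 3 [-0.103, -0.757, 0.087] [-0.0041, -0.0158, -0.016] rows>= 2
```

Call:
jog_arm([
  [[-0.188,-0.74,0.091,-0.004,-0.016,-0.016,0],[-0.188,-0.74,0.091,-0.004,-0.016,-0.016,0]],
])

```text
time_s: 1.55
tool_pos: [0.4635, 0.1268, 0.1805]
tool_rot: [178.6, 23.9, -167.0]
force: [0.2, -0.3, -0.6]
grip_width: 0.0869
grasp_force: 0.0
```

Call:
jog_arm([
  [[-0.146,-0.75,0.09,-0.004,-0.016,-0.016,0],[-0.146,-0.75,0.09,-0.004,-0.016,-0.016,0]],
])

```text
time_s: 1.75
tool_pos: [0.4971, 0.0573, 0.1767]
tool_rot: [179.2, 26.9, -164.0]
force: [-0.3, -0.3, -0.3]
grip_width: 0.087
grasp_force: 0.0
```

Call:
jog_arm([
  [[-0.103,-0.757,0.087,-0.004,-0.016,-0.016,0],[-0.103,-0.757,0.087,-0.004,-0.016,-0.016,0],[-0.103,-0.757,0.087,-0.004,-0.016,-0.016,0],[-0.103,-0.757,0.087,-0.004,-0.016,-0.016,0]],
])

```text
time_s: 2.15
tool_pos: [0.5312, -0.0074, 0.173]
tool_rot: [179.9, 29.7, -160.7]
force: [-0.9, 0.7, -0.3]
grip_width: 0.0869
grasp_force: 0.0
```

```bash
python3 - <<'E'
from h import *
o=env.get_obs();print(o["time_s"],o["tool_pos"],o["tool_rot"],o["qpos"])
im,d,K,T=cam("wrist");np.savez("w1.npz",im=im,d=d,K=K,T=T)
L,S=lampR(LY);a=S.apply([0,0,1]);m=LO+L.apply([-.035,0,.105])+.022*a
c=T[:3,:3].T@(m-T[:3,3]);px=K@c/c[2];print("mouth px",px)
A=np.vstack([cv2.resize(im[120:280,220:420],(500,400),interpolation=cv2.INTER_CUBIC)])
B=cv2.resize(im,(300,188));C=np.zeros((400,800,3),np.uint8);C[:,:500]=A;C[:188,500:]=B
cv2.imwrite("pics/w1.png",C[...,::-1])
E
```

```text
2.15 [ 0.53116376 -0.00744136  0.17302186] [ 179.89746043   29.69552377 -160.67883009] [ -9.2311455  -12.05589476  13.94908581 127.78183451 -14.92532818
  37.58861636 124.19615504]
mouth px [321.22244685 223.04456159   1.        ]
```

View pics/w1.png

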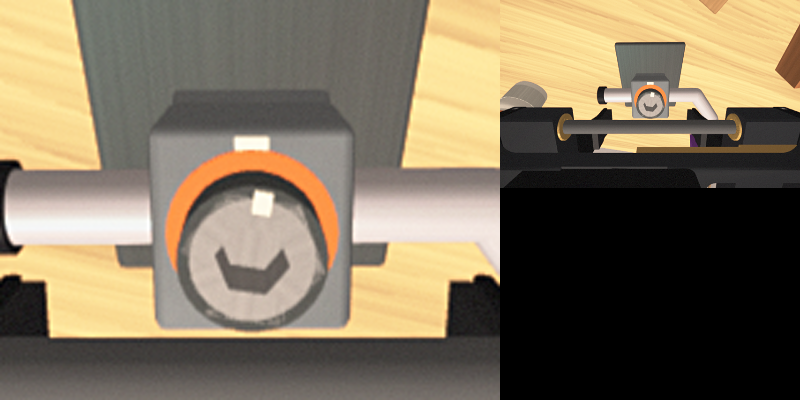

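The wrist picture (upside-down view) shows the screw face centred near crop (255,262), i.e. px ≈ (322,225). Its paint mark is at crop (263,203) and the hex recess is tilted about 9°, with one flat at the bottom. I'll measure these on the mouth plane.

```bash
cat > sc.py <<'E'
from h import *
z=np.load("w1.npz");im,d,K,T=[z[k] for k in("im","d","K","T")]
L,S=lampR(LY);a=S.apply([0,0,1]);m=LO+L.apply([-.035,0,.105])+.022*a
def onpl(px):
    px=np.atleast_2d(px).astype(float)
    D=np.c_[(px[:,0]-K[0,2])/K[0,0],(px[:,1]-K[1,2])/K[1,1],np.ones(len(px))]@T[:3,:3].T
    t=((m-T[:3,3])@a)/(D@a); return S.inv().apply(T[:3,3]+D*t[:,None]-m)*1000
h=cv2.cvtColor(im,cv2.COLOR_RGB2HSV)
print("rows of V/S",[(tuple(h[r,c])) for r,c in((215,300),(225,305),(201,325),(232,321),(240,321))])
E
python3 - <<'E'
from sc import *
v0,v1,u0,u1=185,255,285,360
f=h[v0:v1,u0:u1]
face=((f[...,2]>105)&(f[...,1]<60)).astype(np.uint8)
n,l,s,c=cv2.connectedComponentsWithStats(face);print(s[1:][s[1:,4]>20])
paint=((f[...,2]>215)&(f[...,1]<45)).astype(np.uint8);n,l2,s2,c2=cv2.connectedComponentsWithStats(paint)
for k in range(1,n):
    if s2[k,4]>8: print("paint",c2[k]+[u0,v0],s2[k,4],onpl(c2[k]+[u0,v0]))
big=cv2.resize(im[v0:v1,u0:u1],(750,700),interpolation=cv2.INTER_CUBIC)[100:700]
cv2.imwrite("pics/w1b.png",big[...,::-1])
P=cloud(d,K,T); Q=S.inv().apply((P-m)[195:250,295:350].reshape(-1,3))*1000
r=np.hypot(Q[:,0],Q[:,1]);print("face z",np.percentile(Q[(r<19)&(r>13),2],[10,50,90]),"floor z",np.percentile(Q[r<5,2],[10,50,90]))
E
```

```text
rows of V/S [(np.uint8(13), np.uint8(33), np.uint8(206)), (np.uint8(11), np.uint8(36), np.uint8(205)), (np.uint8(24), np.uint8(20), np.uint8(253)), (np.uint8(12), np.uint8(38), np.uint8(101)), (np.uint8(14), np.uint8(36), np.uint8(201))]
[[   0    0   75   67 3227]]
paint [324.55555556 201.54166667] 72 [[-1.49586501e+01  2.28153113e+00 -6.74103428e-15]]
face z [-0.57292306  0.27687459  1.1005724 ] floor z [-22.51096544 -21.72646824 -20.95251417]
```

View pics/w1b.png

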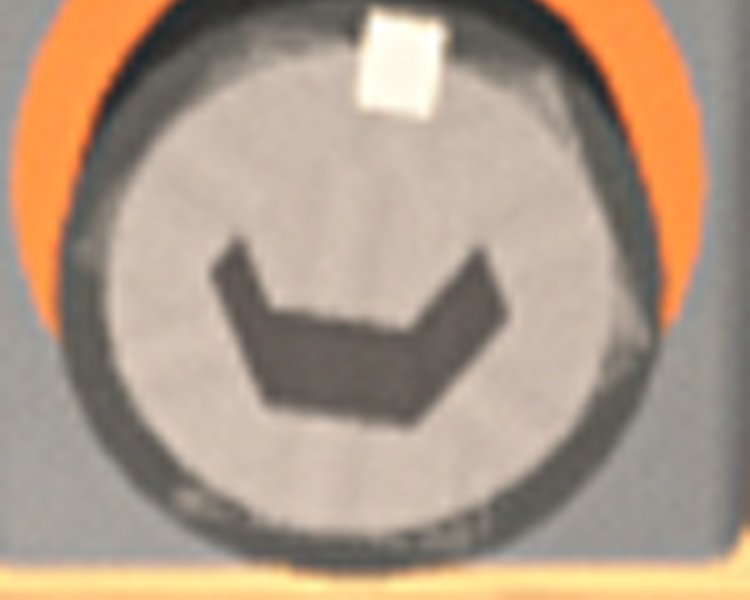

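The mouth-plane height agrees with the depth reading (0.3 mm). The hex vertices in the enlarged crop are (212,272), (263,405), (413,425) and (508,313).

```bash
python3 - <<'E'
from sc import *
V=np.array([[212,272],[263,405],[413,425],[508,313]],float)
q=onpl((V+[.5,100.5])/10-.5+[285,185]);print(q.round(2))
print("centre",(q[0]+q[3])/2, [np.degrees(np.arctan2(*(b-a)[[1,0]])).round(1) for a,b in zip(q[:-1],q[1:])], np.degrees(np.arctan2(*(q[3]-q[0])[[1,0]])))
F=np.array([[105,290],[612,290],[358,533]],float);print(onpl((F+[.5,100.5])/10-.5+[285,185]).round(2))
c=(q[0]+q[3])/2; p=np.array([-14.96,2.28,0])-c;print("paint ang",np.degrees(np.arctan2(p[1],p[0])))
# post view target: look at clip from above with same style tool, pointing down
PO=np.array([.470,-.307,0]);
Rt=tool_on([0,0,-1],[-1,.09,0])
plan(PO+np.array([-.02,0,.24]),Rt)
E
```

```text
rows of V/S [(np.uint8(13), np.uint8(33), np.uint8(206)), (np.uint8(11), np.uint8(36), np.uint8(205)), (np.uint8(24), np.uint8(20), np.uint8(253)), (np.uint8(12), np.uint8(38), np.uint8(101)), (np.uint8(14), np.uint8(36), np.uint8(201))]
[[ -0.98 -10.44   0.  ]
 [  8.54  -7.12   0.  ]
 [ 10.05   3.12   0.  ]
 [  2.05   9.56  -0.  ]]
centre [ 5.35039573e-01 -4.41240435e-01 -1.72483518e-15] [np.float64(19.2), np.float64(81.6), np.float64(141.2)] 81.38203570346029
[[  0.25 -17.69   0.  ]
 [  0.46  16.57  -0.  ]
 [ 17.92  -0.68  -0.  ]]
paint ang 170.0392846339115
call 1 [0.3, -0.641, -0.365] [0.009, 0.0406, 0.0334] rows>= 2
call 2 [0.274, -0.681, -0.309] [0.009, 0.0406, 0.0334] rows>= 2
call 3 [0.237, -0.715, -0.257] [0.009, 0.0406, 0.0334] rows>= 2
call 4 [0.19, -0.744, -0.209] [0.009, 0.0406, 0.0334] rows>= 2
```

Call:
jog_arm([
  [[0,0,-0.4,0,0,0,0],[0,0,-0.8,0,0,0,0],[0,0,-0.8,0,0,0,0],[0,0,-0.8,0,0,0,0]],
])

```text
time_s: 2.6
tool_pos: [0.5052, -0.0209, 0.2399]
tool_rot: [179.7, 29.4, -160.3]
force: [0.1, 0.4, 0.0]
grip_width: 0.0869
grasp_force: 0.0
```

```bash
python3 - <<'E'
from h import *
o=env.get_obs();print(o["qpos"],o["tool_pos"],o["tool_rot"])
plan(np.array([.45,-.307,.25]),tool_on([0,0,-1],[-1,.09,0]))
E
```

```text
[ 20.41711372 -17.28771749  -9.37355098 123.79499968 -23.18790518
  49.77891416 132.04280438] [ 0.50523565 -0.02085403  0.23994525] [ 179.66039932   29.35797244 -160.29667247]
call 1 [0.415, -0.834, -0.277] [0.0124, 0.0534, 0.0452] rows>= 2
call 2 [0.33, -0.896, -0.18] [0.0124, 0.0534, 0.0452] rows>= 2
call 3 [0.223, -0.941, -0.098] [0.0124, 0.0534, 0.0452] rows>= 2
```

```bash
cat >> h.py <<'E'
L,S=lampR(LY);AX=S.apply([0,0,1]);MOUTH=LO+L.apply([-.035,0,.105])+.022*AX+S.apply([.0005,-.0004,0]);FLOOR=MOUTH-.022*AX
def screw_tool(deg): # tool along the screw axis, x at deg from lamp -x about tool z (clockwise)
    return tool_on(-AX,L.apply([-1,0,0]))*R.from_euler('z',deg,degrees=True)
E
python3 - <<'E'
from h import *
print("dist",(pose()[0]-FLOOR)@AX,S.inv().apply(pose()[0]-FLOOR))
plan(FLOOR+.153*AX,screw_tool(0))
plan(FLOOR+.153*AX,screw_tool(9))
E
```

```text
dist 0.1504580394659217 [ 0.00878952 -0.00485084  0.15045804]
call 1 [0.088, 0.049, -0.024] [0.0016, -0.0036, -0.0005] rows>= 1
call 1 [0.088, 0.049, -0.024] [0.0013, -0.0037, 0.0495] rows>= 2
```

Call:
jog_arm([
  [[0.088,0.049,-0.024,0.0013,-0.0037,0.0495,0],[0.088,0.049,-0.024,0.0013,-0.0037,0.0495,0],[0.088,0.049,-0.024,0.0013,-0.0037,0.0495,0],[0.088,0.049,-0.024,0.0013,-0.0037,0.0495,0],[0.088,0.049,-0.024,0.0013,-0.0037,0.0495,0]],
])

```text
time_s: 3.1
tool_pos: [0.5047, -0.0228, 0.2344]
tool_rot: [174.6, 29.3, -170.6]
force: [-0.5, -0.2, 0.1]
grip_width: 0.0873
grasp_force: 0.0
```

```bash
python3 - <<'E'
from h import *
o=env.get_obs();print(o["qpos"],S.inv().apply(pose()[0]-FLOOR))
plan(FLOOR+.153*AX,screw_tool(9))
plan(np.array([.45,-.307,.25]),tool_on([0,0,-1],[-1,.09,0]))
E
```

```text
[ 20.28693193 -17.25111427  -8.91107022 124.57145362 -23.7583589
  48.84882306 124.01593145] [ 0.00501372 -0.00650181  0.14620501]
call 1 [0.06, 0.057, -0.067] [0.0013, -0.0017, -0.0003] rows>= 1
call 1 [0.266, -0.881, -0.293] [0.0166, 0.0527, 0.0289] rows>= 2
call 2 [0.226, -0.917, -0.205] [0.0166, 0.0527, 0.0289] rows>= 2
call 3 [0.169, -0.943, -0.124] [0.0166, 0.0527, 0.0289] rows>= 2
```

Call:
jog_arm([
  [[0.266,-0.881,-0.293,0.0166,0.0527,0.0289,0],[0.266,-0.881,-0.293,0.0166,0.0527,0.0289,0],[0.266,-0.881,-0.293,0.0166,0.0527,0.0289,0]],
])

```text
time_s: 3.4
tool_pos: [0.4868, -0.1239, 0.2405]
tool_rot: [175.7, 19.4, -175.8]
force: [1.0, -0.3, 0.4]
grip_width: 0.0871
grasp_force: 0.0
```

Call:
jog_arm([
  [[0.226,-0.917,-0.205,0.0166,0.0527,0.0289,0],[0.226,-0.917,-0.205,0.0166,0.0527,0.0289,0],[0.226,-0.917,-0.205,0.0166,0.0527,0.0289,0]],
])

```text
time_s: 3.7
tool_pos: [0.4675, -0.2186, 0.2446]
tool_rot: [177.5, 9.5, 179.4]
force: [-0.2, 0.0, 0.2]
grip_width: 0.0873
grasp_force: 0.0
```

Call:
jog_arm([
  [[0.169,-0.943,0.376,0.0166,0.0527,0.0289,0],[0.169,-0.943,0.376,0.0166,0.0527,0.0289,0],[0.169,-0.943,0.376,0.0166,0.0527,0.0289,0],[0.169,-0.943,0.376,0.0166,0.0527,0.0289,0]],
])

```text
time_s: 4.1
tool_pos: [0.4572, -0.3052, 0.1988]
tool_rot: [179.8, -0.2, 174.7]
force: [0.2, 0.3, -0.1]
grip_width: 0.087
grasp_force: 0.0
```

```bash
python3 - <<'E'
from h import *
o=env.get_obs();print(o["qpos"],o["tool_pos"],o["tool_rot"])
im,d,K,T=cam("wrist");np.savez("w2.npz",im=im,d=d,K=K,T=T)
cv2.imwrite("pics/w2.png",im[...,::-1])
E
```

```text
[ 32.48453819   7.74967749  -1.61582972 100.36627561   0.1445185
  72.09273166 115.50298236] [ 0.45720772 -0.30515056  0.19878336] [ 1.79838852e+02 -1.50836940e-01  1.74664810e+02]
```

View pics/w2.png

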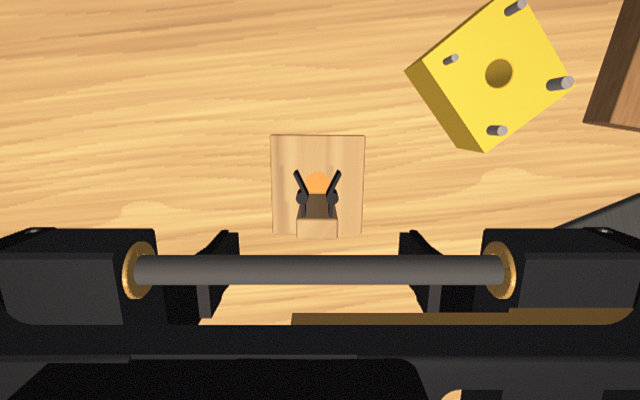

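The wrist picture shows the post: plate front corners (271,135) and (366,135), upright top (297..338, 219..237), clip flares (295,172) and (340,172), and the orange spot at (318,182).

```bash
python3 - <<'E'
from h import *
z=np.load("w2.npz");im,d,K,T=[z[k] for k in("im","d","K","T")]
print("plate",ray([[271,135],[366,135],[271,233],[364.5,233]],K,T,.01)*1000)
print("upright",ray([[297,219],[338,219],[297,237],[338,237]],K,T,.104)*1000)
P=cloud(d,K,T)
m=np.zeros(d.shape,bool);m[205:245,280:350]=1;m&=abs(P[...,2]-.104)<.005;Q=P[m]
r=cv2.minAreaRect((Q[:,:2]*1000).astype(np.float32));print("top depth",len(Q),Q.mean(0),r)
h=cv2.cvtColor(im,cv2.COLOR_RGB2HSV);g=cv2.Canny(cv2.cvtColor(im,cv2.COLOR_RGB2GRAY),40,100)
m=np.zeros(d.shape,bool);m[125:240,255:380]=1;m&=(abs(P[...,2]-.010)<.0035);m=cv2.morphologyEx(m.astype(np.uint8),cv2.MORPH_OPEN,np.ones((3,3)))
v,u=np.nonzero(m);Q=ray(np.c_[u,v],K,T,.01);r=cv2.minAreaRect((Q[:,:2]*1000).astype(np.float32));print("plate depth",r,cv2.boxPoints(r).round(1).tolist())
E
```

```text
plate [[ 399.28777345 -349.18676631   10.        ]
 [ 408.38062899 -250.91239926   10.        ]
 [ 506.11640616 -363.03662551   10.        ]
 [ 515.88907224 -258.5555266    10.        ]]
upright [[ 463.94912167 -323.19945453  104.        ]
 [ 467.00106238 -290.51682523  104.        ]
 [ 479.15257637 -324.86028393  104.        ]
 [ 482.25623163 -291.69446687  104.        ]]
top depth 1007 [ 0.47133672 -0.30825489  0.1037187 ] ((468.185791015625, -307.9443359375), (33.43623733520508, 27.288663864135742), 84.82093048095703)
plate depth ((457.66363525390625, -306.91534423828125), (99.50621032714844, 109.06364440917969), 84.3565902709961) [[398.5, -351.1000061035156], [507.0, -361.79998779296875], [516.7999877929688, -262.79998779296875], [408.29998779296875, -252.0]]
```

```bash
cat >> h.py <<'E'
PY=np.radians(-5.3);PX=np.array([np.cos(PY),np.sin(PY),0]);PO=np.array([.4703,-.3072,0]);SEAT=PO-.014*PX+[0,0,.01]
def grip_tool(yaw,lean=20): # key upright with its x at yaw; tool back leans towards key x
    kx=np.array([np.cos(np.radians(yaw)),np.sin(np.radians(yaw)),0]);l=np.radians(lean)
    return tool_on(-(np.array([0,0,1])*np.cos(l)+kx*np.sin(l)),-kx)
E
python3 - <<'E'
from h import *
p,q=pose();Rt=grip_tool(-9.2)
plan(np.array([.4255,.280,.143])+Rt.apply([0,0,-.090]),Rt)
E
```

```text
call 1 [0.092, 0.961, -0.044] [-0.0005, 0.0185, 0.0036] rows>= 2
call 2 [0.105, 0.96, -0.036] [-0.0005, 0.0185, 0.0036] rows>= 2
call 3 [0.118, 0.959, -0.028] [-0.0005, 0.0185, 0.0036] rows>= 2
call 4 [0.13, 0.958, -0.02] [-0.0005, 0.0185, 0.0036] rows>= 2
call 5 [0.142, 0.956, -0.01] [-0.0005, 0.0185, 0.0036] rows>= 2
call 6 [0.153, 0.954, -0.0] [-0.0005, 0.0185, 0.0036] rows>= 2
```

Call:
jog_arm([
  [[0.09,0.96,-0.4,0,0.0185,0.0036,0],[0.09,0.96,-0.4,0,0.0185,0.0036,0]],
])

```text
time_s: 4.35
tool_pos: [0.4581, -0.2106, 0.2394]
tool_rot: [179.9, -3.4, 174.1]
force: [1.7, 0.6, 0.2]
grip_width: 0.0869
grasp_force: 0.0
```

Call:
jog_arm([
  [[0.105,0.96,-0.036,0,0.0185,0.0036,0],[0.105,0.96,-0.036,0,0.0185,0.0036,0]],
])

```text
time_s: 4.55
tool_pos: [0.4582, -0.1123, 0.2448]
tool_rot: [180.0, -6.5, 173.6]
force: [1.8, 0.0, -0.8]
grip_width: 0.087
grasp_force: 0.0
```

Call:
jog_arm([
  [[0.118,0.96,-0.028,0,0.0185,0.0036,0],[0.118,0.96,-0.028,0,0.0185,0.0036,0]],
])

```text
time_s: 4.75
tool_pos: [0.4569, -0.0157, 0.2482]
tool_rot: [-179.9, -9.9, 172.9]
force: [0.9, 0.6, -1.0]
grip_width: 0.087
grasp_force: 0.0
```

Call:
jog_arm([
  [[0.13,0.96,-0.02,0,0.0185,0.0036,0],[0.13,0.96,-0.02,0,0.0185,0.0036,0]],
])

```text
time_s: 4.95
tool_pos: [0.4562, 0.0807, 0.2521]
tool_rot: [-179.8, -13.3, 172.2]
force: [1.3, 0.0, 0.3]
grip_width: 0.0871
grasp_force: 0.0
```

Call:
jog_arm([
  [[0.142,0.956,-0.01,0,0.0185,0.0036,0],[0.142,0.956,-0.01,0,0.0185,0.0036,0]],
])

```text
time_s: 5.15
tool_pos: [0.4556, 0.1769, 0.2558]
tool_rot: [-179.6, -16.6, 171.5]
force: [1.8, 0.0, -1.0]
grip_width: 0.0871
grasp_force: 0.0
```

```bash
python3 - <<'E'
from h import *
o=env.get_obs();print(o["qpos"],o["tool_pos"],o["tool_rot"])
Rt=grip_tool(-9.2)
plan(np.array([.4255,.280,.143])+Rt.apply([0,0,-.090]),Rt)
E
```

```text
[  2.67640088  11.2913921  -24.86644445  92.34871124  -3.40024736
  91.92770145  59.52342693] [0.45557168 0.17692758 0.25580896] [-179.62455924  -16.64537413  171.51797682]
call 1 [0.027, 0.487, 0.152] [-0.0017, 0.0093, 0.0019] rows>= 2
call 2 [0.026, 0.486, 0.156] [-0.0017, 0.0093, 0.0019] rows>= 2
```

Call:
jog_arm([
  [[0.053,0.973,0.308,-0.0034,0.0186,0.0038,0],[0.053,0.973,0.308,-0.0034,0.0186,0.0038,0],[0.053,0.973,0.308,-0.0034,0.0186,0.0038,0],[0.053,0.973,0.308,-0.0034,0.0186,0.0038,0],[0.053,0.973,0.308,-0.0034,0.0186,0.0038,0]],
])

```text
time_s: 5.65
tool_pos: [0.4568, 0.2712, 0.2272]
tool_rot: [-179.9, -19.9, 170.7]
force: [0.3, 0.5, 0.5]
grip_width: 0.0869
grasp_force: 0.0
```

```bash
python3 - <<'E'
from h import *
im,d,K,T=cam("wrist");np.savez("w3.npz",im=im,d=d,K=K,T=T);P=cloud(d,K,T)
o=env.get_obs();print(o["tool_pos"],o["tool_rot"])
cv2.imwrite("pics/w3.png",im[...,::-1])
h=cv2.cvtColor(im,cv2.COLOR_RGB2HSV);red=((h[...,0]<6)|(h[...,0]>172))&(h[...,1]>150)&(h[...,2]>60)
n,l,s,c=cv2.connectedComponentsWithStats(red.astype(np.uint8));print(s[1:][s[1:,4]>60])
Q=P[red&(d>0)];print(len(Q),np.percentile(Q[:,2],[2,20,50,80,98]))
t=red&(abs(P[...,2]-.156)<.004);v,u=np.nonzero(t);R2=ray(np.c_[u,v],K,T,.156)
print(cv2.minAreaRect((R2[:,:2]*1000).astype(np.float32)),R2.mean(0),P[t].mean(0))
E
```

```text
[0.45719485 0.2706657  0.22721687] [-179.93210034  -19.90582362  170.5802282 ]
[[ 311  144   30    6  141]
 [ 311  155   33  100 3118]]
3242 [0.1536851  0.15547417 0.15622736 0.15683178 0.15768879]
((419.3149108886719, 282.8177185058594), (23.327688217163086, 82.20288848876953), 81.7227783203125) [0.42217564 0.28244427 0.156     ] [0.422186   0.28243918 0.15612468]
```

View pics/w3.png

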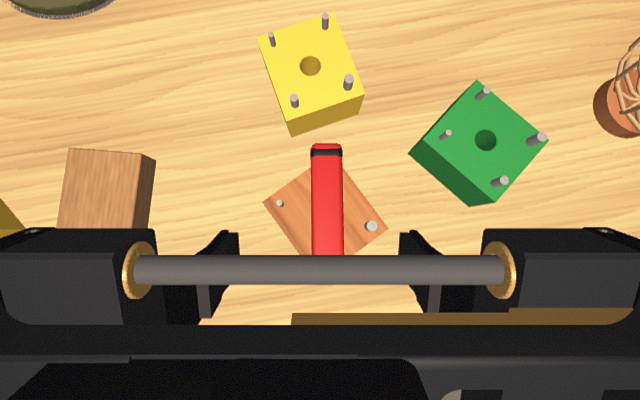

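The wrist picture shows the red handle bar between the fingers, columns 311–342 from row 144 down behind the gripper bar, on the wooden block. It is in line with the tool.

```bash
python3 - <<'E'
from h import *
z=np.load("w3.npz");K,T=z["K"],z["T"]
e=ray([[326,143.5],[311.5,200],[342.5,200]],K,T,.156);k=np.array([np.cos(np.radians(-8.5)),np.sin(np.radians(-8.5)),0]);print(e, e[0]+.05*k,"mid",(e[1]+e[2])/2)
Rt=grip_tool(-8.5); g=np.array([.4252,.2816,.143]); t=g+Rt.apply([0,0,.005]); print(t)
plan(t,Rt)
E
```

```text
[[0.37847441 0.28917124 0.156     ]
 [0.41891181 0.27161866 0.156     ]
 [0.42260118 0.29424474 0.156     ]] [0.42792521 0.28178077 0.156     ] mid [0.42075649 0.2829317  0.156     ]
[0.42350868 0.28185277 0.13830154]
call 1 [0.027, 0.056, 0.955] [0.0014, 0.0005, -0.0048] rows>= 2
```

Call:
jog_arm([
  [[0.014,0.056,0.4,0.0014,0.0005,-0.0048,0],[0.014,0.056,0.7,0.0014,0.0005,-0.0048,0],[0.014,0.056,0.955,0.0014,0.0005,-0.0048,0],[0.014,0.056,0.955,0.0014,0.0005,-0.0048,0],[0.014,0.056,0.955,0.0014,0.0005,-0.0048,0]],
], grip_force=50)

```text
time_s: 6.2
tool_pos: [0.4252, 0.2816, 0.1381]
tool_rot: [180.0, -20.0, 171.5]
force: [-0.1, 0.2, 0.5]
grip_width: 0.0869
grasp_force: 0.0
```

Call:
jog_arm([
  [[0,0,0,0,0,0,0.9],[0,0,0,0,0,0,0.9],[0,0,0,0,0,0,0.9],[0,0,0,0,0,0,0.9],[0,0,0,0,0,0,0.9]],
], grip_force=50)

```text
time_s: 6.7
tool_pos: [0.4244, 0.2825, 0.1372]
tool_rot: [180.0, -20.1, 171.6]
force: [-0.2, -0.2, -0.4]
grip_width: 0.0549
grasp_force: 0.0
```

```bash
python3 - <<'E'
from h import *
o=env.get_obs();print({k:np.round(o[k],4) for k in o})
E
```

```text
{'time_s': np.float64(6.7), 'qpos': array([ -5.042 ,  20.3931, -28.2352,  97.1155,  -3.7391,  80.0121,
        49.6642]), 'joint_velocities': array([-0.0902,  0.1709,  0.0616,  0.1553, -0.0279,  0.0825,  0.0157]), 'effort': array([ 3.89000e-02, -4.32968e+01, -5.03410e+00, -2.72086e+01,
       -1.11340e+00,  1.39700e+00, -1.26000e-02]), 'tool_pos': array([0.4244, 0.2825, 0.1372]), 'tool_rot': array([179.984 , -20.1035, 171.5588]), 'force': array([-0.2097, -0.2215, -0.4048]), 'wrist_torque': array([-0.0359, -0.4253, -0.0105]), 'grasp_force': np.float64(0.0), 'grip_width': np.float64(0.0549)}
```

Call:
jog_arm([
  [[0,0,0,0,0,0,0.9],[0,0,0,0,0,0,0.9],[0,0,0,0,0,0,0.9],[0,0,0,0,0,0,0.9],[0,0,0,0,0,0,0.9]],
], grip_force=55)

```text
time_s: 7.2
tool_pos: [0.4242, 0.2825, 0.1369]
tool_rot: [180.0, -20.1, 171.6]
force: [-0.6, 0.2, -0.9]
grip_width: 0.0236
grasp_force: 55.0
```

Call:
jog_arm([
  [[0,0,0,0,0,0,0.9],[0,0,0,0,0,0,0.9],[0,0,0,0,0,0,0.9]],
], grip_force=55)

```text
time_s: 7.5
tool_pos: [0.4243, 0.2825, 0.137]
tool_rot: [180.0, -20.1, 171.6]
force: [0.5, 0.1, -0.8]
grip_width: 0.0234
grasp_force: 55.0
```

Call:
jog_arm([
  [[0.103,0,-0.28,0,0,0,0.9],[0.206,0,-0.56,0,0,0,0.9],[0.342,0,-0.94,0,0,0,0.9],[0.342,0,-0.94,0,0,0,0.9],[0.342,0,-0.94,0,0,0,0.9]],
])

```text
time_s: 8.0
tool_pos: [0.4249, 0.2824, 0.2373]
tool_rot: [180.0, -20.0, 171.6]
force: [0.2, -0.2, -2.4]
grip_width: 0.0237
grasp_force: 55.0
```

```bash
python3 - <<'E'
from h import *
ims=[]
o=env.get_obs();print(o["tool_pos"],o["tool_rot"],o["grip_width"],o["force"],o["wrist_torque"])
im,d,K,T=cam("scene");np.savez("s4.npz",im=im,d=d,K=K,T=T)
im2,d2,K2,T2=cam("wrist");np.savez("w4.npz",im=im2,d=d2,K=K2,T=T2)
C=np.zeros((400,800,3),np.uint8);C[:,:400]=cv2.resize(im[90:190,350:450],(400,400),interpolation=cv2.INTER_CUBIC);C[:250,400:]=cv2.resize(im2,(400,250))
cv2.imwrite("pics/g4.png",C[...,::-1])
E
```

```text
[0.42490211 0.28243048 0.23725859] [179.9753971  -20.01321896 171.55879354] 0.023654699545914492 [ 0.19900058 -0.19134802 -2.4475708 ] [-0.13962611 -0.56501034 -0.00121017]
```

View pics/g4.png

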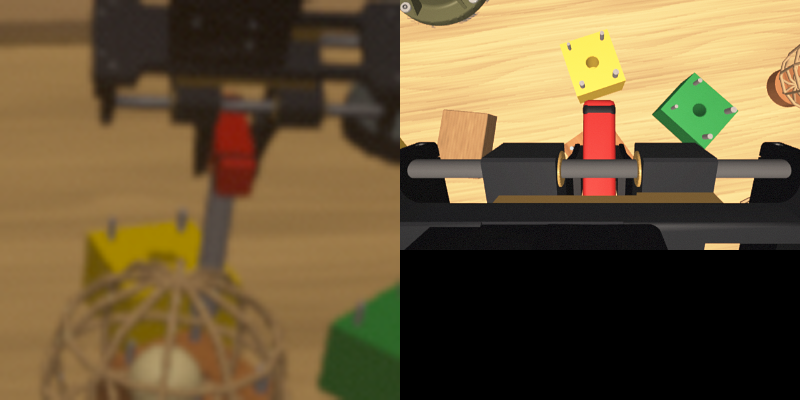

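The key is lifted: the scene crop shows the red handle at (235,150) and the shank hanging to about (215,260), and the wrist view has the handle centred between the fingers. I'll measure the key's pose in the tool from depth on the handle top.

```bash
cat > keypose.py <<'E'
from h import *
def keypose(im,d,K):
    """key axes in tool frame from the handle's top plane seen by the wrist camera"""
    M=np.array(env.camera_info("wrist")["mount"])
    h=cv2.cvtColor(im,cv2.COLOR_RGB2HSV);red=((h[...,0]<6)|(h[...,0]>172))&(h[...,1]>150)&(h[...,2]>60)&(d>0)
    red[260:]=0;red[:,:280]=0;red[:,370:]=0
    red=cv2.erode(red.astype(np.uint8),np.ones((3,3)))>0
    Q=cloud(d,K,M)[red]
    for _ in range(4):
        c=Q.mean(0);n=np.linalg.svd(Q-c)[2][2];n*=-np.sign(n[2]);r=(Q-c)@n;Q=Q[abs(r)<max(.0015,2*r.std())]
    return Q,c,n,r.std()
E
python3 - <<'E'
from keypose import *
z=np.load("w4.npz");im,d,K=z["im"],z["d"],z["K"]
Q,c,n,s=keypose(im,d,K);print(len(Q),c,n,s,"lean deg",np.degrees(np.arctan2(n[0],-n[2])),np.degrees(np.arctan2(n[1],-n[2])))
print("x range",Q[:,0].min(),Q[:,0].max(),"y mid",(np.percentile(Q[:,1],[1,99])))
# ends: topmost dark/red band row
print("dist of grasp pt to top plane",(np.array([0,0,-.005])-c)@n)
h=cv2.cvtColor(im,cv2.COLOR_RGB2HSV);print([(r,*h[r,326]) for r in range(146,196,3)])
E
```

```text
3510 [ 0.02742736 -0.00071404 -0.01049662] [ 0.3491405  -0.00532505 -0.93705526] 0.0006388748033951182 lean deg 20.435056063361866 -0.32559389565563623
x range 0.010033806727981515 0.049880435892228354 y mid [-0.01123486  0.01006801]
dist of grasp pt to top plane -0.014730436968425631
[(146, np.uint8(21), np.uint8(178), np.uint8(190)), (149, np.uint8(21), np.uint8(179), np.uint8(191)), (152, np.uint8(20), np.uint8(170), np.uint8(204)), (155, np.uint8(22), np.uint8(101), np.uint8(252)), (158, np.uint8(23), np.uint8(102), np.uint8(255)), (161, np.uint8(0), np.uint8(207), np.uint8(193)), (164, np.uint8(1), np.uint8(201), np.uint8(234)), (167, np.uint8(1), np.uint8(190), np.uint8(251)), (170, np.uint8(90), np.uint8(25), np.uint8(41)), (173, np.uint8(0), np.uint8(22), np.uint8(57)), (176, np.uint8(5), np.uint8(24), np.uint8(63)), (179, np.uint8(4), np.uint8(23), np.uint8(76)), (182, np.uint8(1), np.uint8(192), np.uint8(249)), (185, np.uint8(1), np.uint8(189), np.uint8(246)), (188, np.uint8(1), np.uint8(191), np.uint8(246)), (191, np.uint8(1), np.uint8(192), np.uint8(246)), (194, np.uint8(1), np.uint8(191), np.uint8(246))]
```

```bash
cat >> keypose.py <<'E'
def keyframe(im,d,K,row):
    Q,c,n,s=keypose(im,d,K);n=np.array([n[0],0,n[2]]);n/=np.linalg.norm(n)
    M=np.array(env.camera_info("wrist")["mount"])
    D=M[:3,:3]@[(326-K[0,2])/K[0,0],(row-K[1,2])/K[1,1],1];e=M[:3,3]+D*((c-M[:3,3])@n)/(D@n)
    kx=np.cross([0,-1,0],n);kx*=-np.sign(kx[0])
    top=e+.05*kx;top[1]=0
    tip=top-.146*n
    return R.from_matrix(np.c_[kx,np.cross(n,kx),n]),tip,e
E
python3 - <<'E'
from keypose import *
z=np.load("w4.npz")
for row in(158.5,160.5):
    KR,tip,e=keyframe(z["im"],z["d"],z["K"],row);print(row,e,tip,KR.as_matrix().round(3).tolist(),"axis offset of grasp pt along kx",KR.inv().apply(np.array([0,0,-.005])-tip))
E
```

```text
158.5 [ 0.05096439  0.00291592 -0.00172688] [-0.04686427  0.          0.11762786] [[-0.937, -0.0, 0.349], [0.0, 1.0, 0.0], [-0.349, 0.0, -0.937]] axis offset of grasp pt along kx [-0.00110008  0.          0.13127316]
160.5 [ 0.05008469  0.00291454 -0.00205465] [-0.04774397  0.          0.11730009] [[-0.937, -0.0, 0.349], [0.0, 1.0, 0.0], [-0.349, 0.0, -0.937]] axis offset of grasp pt along kx [-0.00203886  0.          0.13127316]
```

```bash
cat >> keypose.py <<'E'
z4=np.load("w4.npz");KR,TIP,_=keyframe(z4["im"],z4["d"],z4["K"],159.5)
def tool_for(tip,keyR):
    Rt=keyR*KR.inv();return tip-Rt.apply(TIP),Rt
def sock(h,turn=0,off=(0,0)): # tip h above floor, turned clockwise from the found hex angle (-9)
    return tool_for(FLOOR+S.apply([off[0],off[1],h]),S*R.from_euler('z',-9-turn,degrees=True))
def tipnow():
    p,q=pose();return p+q.apply(TIP),q*KR
def report():
    t,k=tipnow();o=env.get_obs();r=(S.inv()*k)
    print("t",o["time_s"],"tip in socket mm",(S.inv().apply(t-FLOOR)*1000).round(2),"tilt",(r.apply([0,0,1])[:2]).round(3),"yaw",np.degrees(np.arctan2(*r.apply([1,0,0])[[1,0]])).round(2),"F screw",S.inv().apply(o["force"]).round(1),"q",o["qpos"].round(1),"grip",o["grip_width"].round(4))
E
python3 - <<'E'
from keypose import *
report()
p,q=pose();up=(p+[0,0,.05],q)
print("up",(q.inv().apply([0,0,.05])/.1).round(3))
t=sock(.048);print(t[0],t[1].as_euler('xyz',degrees=True));plan(*t,start=up)
E
```

```text
Traceback (most recent call last):
  File "keypose.py", line 29, in report
    print("t",o["time_s"],"tip in socket mm",(S.inv().apply(t-FLOOR)*1000).round(2),"tilt",(r.apply([0,0,1])[:2]).round(3),"yaw",np.degrees(np.arctan2(*r.apply([1,0,0])[[1,0]])).round(2),"F screw",S.inv().apply(o["force"]).round(1),"q",o["qpos"].round(1),"grip",o["grip_width"].round(4))
                                                                                                                                                                                                                                                                      ^^^^^^^^^^^^^^^^^^^^^
AttributeError: 'float' object has no attribute 'round'
```

```bash
sed -i 's/o\["grip_width"\].round(4)/round(o["grip_width"],4)/' keypose.py
python3 - <<'E'
from keypose import *
report()
p,q=pose();up=(p+[0,0,.05],q)
print("up",(q.inv().apply([0,0,.05])/.1).round(3))
t=sock(.048);print(t[0],t[1].as_euler('xyz',degrees=True));plan(*t,start=up)
E
```

```text
t 8.1 tip in socket mm [-31.35 305.41  22.4 ] tilt [0.498 0.003] yaw -31.76 F screw [-1.3  0.6 -2. ] q [ -4.4  15.9 -28.7  90.7  -5.7  90.6  49. ] grip 0.0234
up [ 0.173 -0.001 -0.469]
[ 0.48223507 -0.02342789  0.25481022] [ 175.45493222    9.22994059 -168.74074354]
call 1 [-0.267, -0.733, -0.015] [-0.0036, -0.0394, -0.0292] rows>= 2
call 2 [-0.2, -0.754, 0.005] [-0.0036, -0.0394, -0.0292] rows>= 2
call 3 [-0.129, -0.77, 0.017] [-0.0036, -0.0394, -0.0292] rows>= 2
call 4 [-0.055, -0.778, 0.02] [-0.0036, -0.0394, -0.0292] rows>= 2
```

Call:
jog_arm([
  [[0.173,0,-0.469,0,0,0,0.9],[0.173,0,-0.469,0,0,0,0.9]],
])

```text
time_s: 8.3
tool_pos: [0.4253, 0.2836, 0.2905]
tool_rot: [179.8, -19.9, 171.6]
force: [-0.1, 1.3, -2.1]
grip_width: 0.0237
grasp_force: 55.0
```

Call:
jog_arm([
  [[-0.267,-0.733,-0.015,-0.0036,-0.0394,-0.0292,0.9],[-0.267,-0.733,-0.015,-0.0036,-0.0394,-0.0292,0.9],[-0.267,-0.733,-0.015,-0.0036,-0.0394,-0.0292,0.9]],
])

```text
time_s: 8.6
tool_pos: [0.4393, 0.2007, 0.2771]
tool_rot: [178.1, -13.0, 176.4]
force: [-0.2, -0.2, -2.6]
grip_width: 0.0235
grasp_force: 55.0
```

Call:
jog_arm([
  [[-0.2,-0.754,0.005,-0.0036,-0.0394,-0.0292,0.9],[-0.2,-0.754,0.005,-0.0036,-0.0394,-0.0292,0.9],[-0.2,-0.754,0.005,-0.0036,-0.0394,-0.0292,0.9]],
])

```text
time_s: 8.9
tool_pos: [0.4533, 0.1249, 0.2695]
tool_rot: [176.6, -5.7, -178.6]
force: [-0.3, -0.7, -2.8]
grip_width: 0.0237
grasp_force: 55.0
```

Call:
jog_arm([
  [[-0.129,-0.77,0.017,-0.0036,-0.0394,-0.0292,0.9],[-0.129,-0.77,0.017,-0.0036,-0.0394,-0.0292,0.9],[-0.129,-0.77,0.017,-0.0036,-0.0394,-0.0292,0.9]],
])

```text
time_s: 9.2
tool_pos: [0.4675, 0.0494, 0.2619]
tool_rot: [175.6, 1.7, -173.8]
force: [-0.9, 1.1, -0.8]
grip_width: 0.0233
grasp_force: 55.0
```

```bash
python3 - <<'E'
from keypose import *
report();plan(*sock(.048))
E
```

```text
t 9.2 tip in socket mm [-3.56 70.77 49.44] tilt [0.13  0.019] yaw -14.22 F screw [-0.8  1.3 -0.5] q [ 13.   -4.9 -17.8 106.   -6.1  77.2  92.8] grip 0.0233
call 1 [-0.065, -0.744, 0.017] [-0.0037, -0.0395, -0.0312] rows>= 2
```

Call:
jog_arm([
  [[-0.065,-0.744,0.017,-0.0037,-0.0395,-0.0312,0.9],[-0.065,-0.744,0.017,-0.0037,-0.0395,-0.0312,0.9],[-0.065,-0.744,0.017,-0.0037,-0.0395,-0.0312,0.9],[-0.065,-0.744,0.017,-0.0037,-0.0395,-0.0312,0.9],[-0.065,-0.744,0.017,-0.0037,-0.0395,-0.0312,0.9]],
])

```text
time_s: 9.7
tool_pos: [0.4835, -0.0168, 0.256]
tool_rot: [175.3, 9.3, -168.2]
force: [-0.4, 0.2, -2.0]
grip_width: 0.0235
grasp_force: 55.0
```

```bash
python3 - <<'E'
from keypose import *
report();plan(*sock(.028))
im,d,K,T=cam("wrist")
Q,c,n,s=keypose(im,d,K);print(len(Q),c,n,s,(np.array([0,0,-.005])-c)@n)
np.savez("w5.npz",im=im,d=d,K=K,T=T)
im,d,K,T=cam("top");np.savez("t5.npz",im=im,d=d,K=K,T=T)
E
```

```text
t 9.7 tip in socket mm [ 3.94  6.64 47.41] tilt [-0.002 -0.007] yaw -8.57 F screw [-1.3  0.3 -1.6] q [ 16.9  -7.7 -11.7 109.8  -9.3  70.4 109.9] grip 0.0235
call 1 [-0.042, -0.064, 0.191] [0.0012, 0.0004, 0.003] rows>= 1
3498 [ 0.02756056 -0.00040936 -0.01060427] [ 0.34572036 -0.00554822 -0.93832119] 0.0006468805318745444 -0.014789126070963951
```

Call:
jog_arm([
  [[-0.042,-0.064,0.05,0.0012,0.0004,0.003,0.9],[-0.042,-0.064,0.15,0.0012,0.0004,0.003,0.9],[-0.042,-0.064,0.191,0.0012,0.0004,0.003,0.9],[-0.042,-0.064,0.191,0.0012,0.0004,0.003,0.9]],
])

```text
time_s: 10.2
tool_pos: [0.4909, -0.0221, 0.2364]
tool_rot: [175.5, 9.2, -168.9]
force: [-0.3, -0.3, -1.8]
grip_width: 0.0232
grasp_force: 55.0
```

```bash
python3 - <<'E'
from keypose import *
report();plan(*sock(.026));plan(*sock(.016))
E
```

```text
t 10.2 tip in socket mm [-1.9  -1.81 27.77] tilt [0.001 0.001] yaw -9.12 F screw [-1.2 -0.2 -1.3] q [ 17.   -6.1 -11.7 110.6  -8.8  68.1 109.5] grip 0.0232
call 1 [-0.02, 0.019, 0.011] [-0.0002, -0.0004, -0.0008] rows>= 1
call 1 [-0.055, 0.019, 0.105] [-0.0002, -0.0004, -0.0008] rows>= 1
```

Call:
jog_arm([
  [[-0.02,0.019,0.011,0,0,0,0.9],[-0.02,0.019,0.011,0,0,0,0.9],[-0.035,0.019,0.055,0,0,0,0.9],[-0.045,0.019,0.08,0,0,0,0.9],[-0.055,0.019,0.105,0,0,0,0.9]],
])

```text
time_s: 10.7
tool_pos: [0.4981, -0.0183, 0.2283]
tool_rot: [175.5, 9.3, -168.9]
force: [-1.3, -0.7, 0.4]
grip_width: 0.0237
grasp_force: 55.0
```

```bash
python3 - <<'E'
from keypose import *
report();plan(*sock(.008))
E
```

```text
t 10.7 tip in socket mm [ 1.33 -0.94 16.8 ] tilt [-0.001  0.003] yaw -9.1 F screw [-1.  -0.2  1. ] q [ 16.7  -5.1 -12.1 110.6  -8.6  66.8 108.9] grip 0.0237
call 1 [-0.018, 0.004, 0.087] [-0.0006, 0.0004, -0.0008] rows>= 1
```

Call:
jog_arm([
  [[-0.005,0.002,0.03,0,0,0,0.9],[-0.01,0.004,0.06,0,0,0,0.9],[-0.018,0.004,0.087,0,0,0,0.9],[-0.018,0.004,0.087,0,0,0,0.9]],
])

```text
time_s: 11.1
tool_pos: [0.5015, -0.0166, 0.2203]
tool_rot: [175.5, 9.4, -168.9]
force: [1.8, 0.6, -2.5]
grip_width: 0.0239
grasp_force: 55.0
```

```bash
python3 - <<'E'
from keypose import *
report();plan(*sock(.000))
E
```

```text
t 11.1 tip in socket mm [ 0.77 -0.48  7.91] tilt [-0.002  0.003] yaw -9.09 F screw [ 0.4 -0.1 -3.1] q [ 16.6  -4.4 -12.3 110.9  -8.5  65.7 108.7] grip 0.0239
call 1 [-0.023, 0.0, 0.076] [-0.0006, 0.0008, -0.0008] rows>= 1
```

Call:
jog_arm([
  [[-0.01,0,0.03,0,0,0,0.9],[-0.015,0,0.055,0,0,0,0.9],[-0.023,0,0.08,0,0,0,0.9],[-0.028,0,0.09,0,0,0,0.9],[-0.028,0,0.09,0,0,0,0.9]],
])

```text
time_s: 11.6
tool_pos: [0.5052, -0.0154, 0.2133]
tool_rot: [175.6, 9.3, -168.9]
force: [-2.5, 0.3, 7.2]
grip_width: 0.0237
grasp_force: 55.0
```

```bash
python3 - <<'E'
from keypose import *
report();plan(*sock(-.002))
E
```

```text
t 11.6 tip in socket mm [ 0.59 -0.69 -0.06] tilt [-0.002  0.003] yaw -9.08 F screw [1.6 1.1 7.3] q [ 16.4  -3.7 -12.5 111.1  -8.3  64.8 108.4] grip 0.0237
call 1 [-0.003, 0.002, 0.019] [-0.0007, 0.0007, -0.0008] rows>= 1
```

```bash
cat >> keypose.py <<'E'
def turnrows(turns,h,off,yaw0):
    p,q=pose()
    for t in turns:
        pt,Rt=sock(h,t-0,off);d=q.inv().apply(pt-p)/.1;rv=(q.inv()*Rt).as_rotvec()/np.pi
        print(t,"["+", ".join(f"{x:.4f}" for x in [*d,*rv])+", 0.9]",S.inv().apply(pt-FLOOR).round(4))
E
python3 - <<'E'
from keypose import *
report();turnrows([0,6,12,18,24,30],0,(.0005,-.0006),0)
E
```

```text
t 11.6 tip in socket mm [ 0.59 -0.69 -0.06] tilt [-0.002  0.003] yaw -9.08 F screw [1.6 1.1 7.3] q [ 16.4  -3.7 -12.5 111.1  -8.3  64.8 108.4] grip 0.0237
0 [-0.0015, -0.0031, -0.0013, -0.0007, 0.0007, -0.0008, 0.9] [-2.800e-03 -1.000e-04  1.266e-01]
6 [-0.0017, 0.0004, -0.0014, -0.0123, 0.0008, 0.0305, 0.9] [-0.0028  0.0003  0.1266]
12 [-0.0022, 0.0039, -0.0016, -0.0239, 0.0008, 0.0617, 0.9] [-0.0027  0.0006  0.1266]
18 [-0.0030, 0.0074, -0.0019, -0.0355, 0.0009, 0.0930, 0.9] [-0.0025  0.0009  0.1266]
24 [-0.0042, 0.0107, -0.0024, -0.0471, 0.0009, 0.1242, 0.9] [-0.0023  0.0012  0.1266]
30 [-0.0057, 0.0138, -0.0029, -0.0587, 0.0010, 0.1555, 0.9] [-0.0021  0.0015  0.1266]
```

Call:
jog_arm([
  [[-0.0017,0.0004,0.005,-0.0123,0.0008,0.0305,0.9],[-0.0022,0.0039,0.005,-0.0239,0.0008,0.0617,0.9],[-0.003,0.0074,0.005,-0.0355,0.0009,0.093,0.9],[-0.0042,0.0107,0.005,-0.0471,0.0009,0.1242,0.9],[-0.0042,0.0107,0.005,-0.0471,0.0009,0.1242,0.9]],
], grip_force=60)

```text
time_s: 12.1
tool_pos: [0.5056, -0.0146, 0.2136]
tool_rot: [164.0, 5.2, 168.8]
force: [-2.9, -1.6, 10.2]
grip_width: 0.0235
grasp_force: 60.0
```

```bash
python3 - <<'E'
from keypose import *
report();print(S.inv().apply(env.get_obs()["wrist_torque"]));turnrows([24,30,36,42,48],0,(.0005,-.0006),0)
E
```

```text
t 12.1 tip in socket mm [ 0.74 -0.99 -0.15] tilt [-0.001 -0.001] yaw -33.25 F screw [ 2.3 -0.5 10.5] q [ 19.4  -2.   -9.5 110.6 -17.7  66.8  95.7] grip 0.0235
[ 0.41456559  0.27170753 -0.0314627 ]
24 [0.0041, 0.0028, -0.0001, 0.0007, 0.0001, -0.0012, 0.9] [-0.0025  0.0013  0.1266]
30 [0.0039, 0.0065, -0.0002, -0.0109, 0.0001, 0.0300, 0.9] [-0.0022  0.0016  0.1266]
36 [0.0034, 0.0102, -0.0004, -0.0225, 0.0001, 0.0613, 0.9] [-0.002   0.0019  0.1266]
42 [0.0025, 0.0137, -0.0007, -0.0342, 0.0001, 0.0925, 0.9] [-0.0017  0.0021  0.1266]
48 [0.0013, 0.0172, -0.0012, -0.0458, 0.0000, 0.1238, 0.9] [-0.0014  0.0024  0.1266]
```

Call:
jog_arm([
  [[0.0039,0.0065,0,-0.0109,0.0001,0.03,0.9],[0.0034,0.0102,0,-0.0225,0.0001,0.0613,0.9],[0.0025,0.0137,0,-0.0342,0.0001,0.0925,0.9],[0.0013,0.0172,0,-0.0458,0,0.1238,0.9],[0.0013,0.0172,0,-0.0458,0,0.1238,0.9]],
])

```text
time_s: 12.6
tool_pos: [0.5058, -0.0135, 0.2139]
tool_rot: [155.2, -2.6, 147.9]
force: [-3.2, -1.1, 8.2]
grip_width: 0.0236
grasp_force: 60.0
```

```bash
python3 - <<'E'
from keypose import *
report();print(S.inv().apply(env.get_obs()["wrist_torque"]));turnrows([48,54,60,64,68,72,76],0,(.0005,-.0006),0)
E
```

```text
t 12.6 tip in socket mm [ 0.44 -1.24 -0.12] tilt [-0.     0.001] yaw -57.02 F screw [1.1 0.  8.8] q [ 22.2  -1.9  -6.8 112.6 -27.   66.7  83. ] grip 0.0236
[0.10628865 0.23520831 0.1110881 ]
48 [0.0041, 0.0039, 0.0001, 0.0000, 0.0003, -0.0001, 0.9] [-0.0015  0.0024  0.1266]
54 [0.0039, 0.0077, 0.0001, -0.0116, 0.0003, 0.0312, 0.9] [-0.0011  0.0026  0.1266]
60 [0.0033, 0.0115, -0.0001, -0.0232, 0.0003, 0.0624, 0.9] [-0.0008  0.0028  0.1266]
64 [0.0028, 0.0139, -0.0003, -0.0309, 0.0003, 0.0832, 0.9] [-0.0006  0.0029  0.1266]
68 [0.0020, 0.0163, -0.0006, -0.0387, 0.0003, 0.1041, 0.9] [-0.0003  0.0029  0.1266]
72 [0.0011, 0.0187, -0.0009, -0.0464, 0.0003, 0.1249, 0.9] [-1.000e-04  3.000e-03  1.266e-01]
76 [0.0001, 0.0210, -0.0013, -0.0542, 0.0003, 0.1457, 0.9] [0.0002 0.003  0.1266]
```

Call:
jog_arm([
  [[0.0039,0.0077,0,-0.0116,0.0003,0.0312,0.9],[0.0033,0.0115,0,-0.0232,0.0003,0.0624,0.9],[0.0028,0.0139,0,-0.0309,0.0003,0.0832,0.9],[0.002,0.0163,0,-0.0387,0.0003,0.1041,0.9],[0.002,0.0163,0,-0.0387,0.0003,0.1041,0.9]],
])

```text
time_s: 13.1
tool_pos: [0.5064, -0.0126, 0.2144]
tool_rot: [150.3, -11.3, 131.2]
force: [-3.5, -3.7, 7.8]
grip_width: 0.0236
grasp_force: 60.0
```

```bash
python3 - <<'E'
from keypose import *
report();print(S.inv().apply(env.get_obs()["wrist_torque"]));turnrows([68,71,74,77,80],0,(.0005,-.0006),0)
E
```

```text
t 13.1 tip in socket mm [ 0.16 -1.16 -0.11] tilt [0.    0.001] yaw -76.92 F screw [-0.  -2.3  9. ] q [ 24.4  -2.9  -4.8 115.8 -34.9  65.3  72.2] grip 0.0236
[-0.20964223  0.4915115   0.27809834]
68 [0.0037, 0.0040, 0.0002, -0.0003, 0.0003, 0.0003, 0.9] [-0.0003  0.003   0.1266]
71 [0.0037, 0.0060, 0.0001, -0.0061, 0.0003, 0.0160, 0.9] [-1.000e-04  3.000e-03  1.266e-01]
74 [0.0036, 0.0079, 0.0001, -0.0119, 0.0003, 0.0316, 0.9] [1.000e-04 3.000e-03 1.266e-01]
77 [0.0033, 0.0098, -0.0000, -0.0177, 0.0003, 0.0472, 0.9] [0.0002 0.0031 0.1266]
80 [0.0030, 0.0117, -0.0001, -0.0235, 0.0003, 0.0628, 0.9] [0.0004 0.0031 0.1266]
```

Call:
jog_arm([
  [[0.0037,0.006,0,-0.0061,0.0003,0.016,0.9],[0.0036,0.0079,0,-0.0119,0.0003,0.0316,0.9],[0.0033,0.0098,0,-0.0177,0.0003,0.0472,0.9],[0.0033,0.0098,0,-0.0177,0.0003,0.0472,0.9]],
])

```text
time_s: 13.5
tool_pos: [0.5067, -0.0123, 0.2147]
tool_rot: [148.9, -15.6, 123.7]
force: [-3.9, -4.1, 7.0]
grip_width: 0.0236
grasp_force: 60.0
```

```bash
python3 - <<'E'
from keypose import *
report();print(S.inv().apply(env.get_obs()["wrist_torque"]));turnrows([77,80,83,86],0,(.0005,-.0006),0)
E
```

```text
t 13.5 tip in socket mm [ 0.04 -1.   -0.13] tilt [0.001 0.001] yaw -85.96 F screw [-0.9 -2.5  8.6] q [ 25.2  -3.6  -4.1 117.7 -38.4  64.2  67.2] grip 0.0236
[-0.42236194  0.72676358  0.35026855]
77 [0.0032, 0.0041, -0.0002, -0.0003, 0.0002, 0.0002, 0.9] [0.0002 0.0031 0.1266]
80 [0.0031, 0.0060, -0.0003, -0.0061, 0.0002, 0.0158, 0.9] [0.0004 0.0031 0.1266]
83 [0.0030, 0.0079, -0.0003, -0.0119, 0.0002, 0.0314, 0.9] [0.0006 0.0031 0.1266]
86 [0.0028, 0.0098, -0.0004, -0.0177, 0.0002, 0.0470, 0.9] [0.0008 0.0031 0.1266]
```

Call:
jog_arm([
  [[0.0031,0.006,0,-0.0061,0.0002,0.0158,0.9],[0.003,0.0079,0,-0.0119,0.0002,0.0314,0.9],[0.003,0.0079,0,-0.0119,0.0002,0.0314,0.9]],
])

```text
time_s: 13.8
tool_pos: [0.5069, -0.012, 0.2148]
tool_rot: [148.2, -18.5, 118.7]
force: [-4.6, -4.4, 7.3]
grip_width: 0.0233
grasp_force: 60.0
```

```bash
python3 - <<'E'
from keypose import *
report();print(S.inv().apply(env.get_obs()["wrist_torque"]));turnrows([83,87,91],0,(.0005,-.0006),0)
im,d,K,T=cam("wrist");np.savez("w6.npz",im=im,d=d,K=K,T=T)
Q,c,n,s=keypose(im,d,K);print(len(Q),c,n,s,(np.array([0,0,-.005])-c)@n)
im2,_,_,_=cam("top");im3,_,_,_=cam("scene")
C=np.zeros((600,800,3),np.uint8);C[:250,:400]=cv2.resize(im,(400,250));C[:300,400:]=cv2.resize(im2[155:215,300:380],(400,300),interpolation=cv2.INTER_CUBIC);C[300:,400:]=cv2.resize(im3[170:245,260:360],(400,300),interpolation=cv2.INTER_CUBIC)
cv2.imwrite("pics/g6.png",C[...,::-1])
E
```

```text
t 13.8 tip in socket mm [-0.   -0.74 -0.14] tilt [0.001 0.   ] yaw -91.94 F screw [-1.4 -2.6  9.3] q [ 25.8  -4.2  -3.6 119.  -40.7  63.3  63.8] grip 0.0233
[-0.57968408  1.00706887  0.68993536]
83 [0.0016, 0.0043, -0.0009, -0.0003, 0.0001, 0.0002, 0.9] [0.0006 0.0031 0.1266]
87 [0.0015, 0.0069, -0.0009, -0.0080, 0.0001, 0.0211, 0.9] [0.0009 0.003  0.1266]
91 [0.0012, 0.0094, -0.0010, -0.0158, 0.0001, 0.0419, 0.9] [0.0011 0.003  0.1266]
3540 [ 0.02715299 -0.00024938 -0.01051185] [ 0.35625631 -0.00126963 -0.93438741] 0.0006440792430549359 -0.01482394536534216
```

The wrench moment about the screw axis jumped to 0.69 N m at 83° of turn, about 1.6 rad from zero including the hex play, so the screw is at its stop. I'll relax 5° and draw the key out along the axis.

```bash
python3 - <<'E'
from keypose import *
def rows(seq):
    p,q=pose()
    for t,h in seq:
        pt,Rt=sock(h,t,(0,-.0007));d=q.inv().apply(pt-p)/.1;rv=(q.inv()*Rt).as_rotvec()/np.pi
        print(t,h,"["+", ".join(f"{x:.4f}" for x in [*d,*rv])+", 0.9]")
rows([(78,0),(78,.006),(78,.012),(78,.018),(78,.024),(78,.030),(78,.045)])
E
```

```text
78 0 [-0.0002, -0.0048, -0.0017, 0.0092, 0.0001, -0.0253, 0.9]
78 0.006 [0.0207, -0.0048, -0.0579, 0.0092, 0.0001, -0.0253, 0.9]
78 0.012 [0.0417, -0.0049, -0.1142, 0.0092, 0.0001, -0.0253, 0.9]
78 0.018 [0.0626, -0.0049, -0.1704, 0.0092, 0.0001, -0.0253, 0.9]
78 0.024 [0.0835, -0.0049, -0.2266, 0.0092, 0.0001, -0.0253, 0.9]
78 0.03 [0.1044, -0.0050, -0.2829, 0.0092, 0.0001, -0.0253, 0.9]
78 0.045 [0.1566, -0.0051, -0.4235, 0.0092, 0.0001, -0.0253, 0.9]
```

Call:
jog_arm([
  [[-0.0002,-0.0048,-0.0017,0.0092,0.0001,-0.0253,0.9],[-0.0002,-0.0048,-0.0017,0.0092,0.0001,-0.0253,0.9],[0.0207,-0.0048,-0.0579,0.0092,0.0001,-0.0253,0.9],[0.0417,-0.0048,-0.1142,0.0092,0.0001,-0.0253,0.9],[0.0417,-0.0048,-0.1142,0.0092,0.0001,-0.0253,0.9]],
])

```text
time_s: 14.45
tool_pos: [0.5009, -0.0132, 0.2246]
tool_rot: [148.7, -16.2, 122.8]
force: [0.1, -3.6, 0.3]
grip_width: 0.0232
grasp_force: 60.0
```

```bash
python3 - <<'E'
from keypose import *
report();print(S.inv().apply(env.get_obs()["wrist_torque"]))
p,q=pose();u=q.inv().apply(AX);print("AX in tool",u)
E
```

```text
t 14.45 tip in socket mm [-0.05  0.22 11.32] tilt [ 0.    -0.001] yaw -87.06 F screw [-0.9 -3.4  0.8] q [ 25.6  -4.8  -3.8 117.8 -38.5  65.4  66.1] grip 0.0232
[-1.7279464   0.62618104  0.3138426 ]
AX in tool [ 3.49408697e-01 -2.26615663e-04 -9.36970390e-01]
```

Call:
jog_arm([
  [[0.021,0,-0.056,0,0,0,0.9],[0.042,0,-0.112,0,0,0,0.9],[0.07,0,-0.187,0,0,0,0.9],[0.105,0,-0.281,0,0,0,0.9],[0.105,0,-0.281,0,0,0,0.9]],
])

```text
time_s: 14.95
tool_pos: [0.4865, -0.0169, 0.2514]
tool_rot: [148.6, -16.2, 123.0]
force: [0.0, 0.6, -1.9]
grip_width: 0.0236
grasp_force: 60.0
```

```bash
python3 - <<'E'
from keypose import *
report()
im,d,K,T=cam("wrist");np.savez("w6.npz",im=im,d=d,K=K,T=T)
Q,c,n,s=keypose(im,d,K);print(len(Q),c,n,s,(np.array([0,0,-.005])-c)@n)
# next: upright key, before the clip: tip at PO-.075 PX, z .016+
for yaw in(-5.3,):
    t=tool_for(PO-.085*PX+[0,0,.060],R.from_euler('z',yaw,degrees=True));print(t[0],t[1].as_euler('xyz',degrees=True))
    p,q=pose();up=(p+[-.02,-.03,.05],q);print("up",q.inv().apply(up[0]-p)/.1);plan(*t,start=up)
E
```

```text
t 14.95 tip in socket mm [ 0.6   1.93 41.93] tilt [-0.    -0.003] yaw -86.99 F screw [-0.7  0.6 -1.8] q [ 26.3  -7.6  -3.1 117.  -37.7  69.   65. ] grip 0.0236
3522 [ 0.02695425 -0.00013052 -0.01078142] [ 3.45823750e-01 -1.44289238e-04 -9.38299480e-01] 0.0006378082280227356 -0.014746146214300065
[ 0.38201471 -0.29901002  0.1865566 ] [-180.          -20.40624913  174.7       ]
up [ 0.00268872 -0.0121486  -0.61631581]
call 1 [-0.636, -0.702, -0.181] [0.0845, 0.0323, -0.0879] rows>= 3
call 2 [-0.405, -0.875, -0.022] [0.0845, 0.0323, -0.0879] rows>= 3
call 3 [-0.162, -0.931, 0.192] [0.0845, 0.0323, -0.0879] rows>= 3
```

Call:
jog_arm([
  [[0.003,-0.012,-0.3,0,0,0,0.9],[0.003,-0.012,-0.616,0,0,0,0.9]],
])

```text
time_s: 15.2
tool_pos: [0.4655, -0.0462, 0.2994]
tool_rot: [148.8, -16.4, 123.0]
force: [1.1, 0.0, -1.3]
grip_width: 0.0236
grasp_force: 60.0
```

Call:
jog_arm([
  [[-0.636,-0.702,-0.181,0.0845,0.0323,-0.0879,0.9],[-0.636,-0.702,-0.181,0.0845,0.0323,-0.0879,0.9],[-0.636,-0.702,-0.181,0.0845,0.0323,-0.0879,0.9],[-0.636,-0.702,-0.181,0.0845,0.0323,-0.0879,0.9]],
])

```text
time_s: 15.6
tool_pos: [0.4399, -0.1302, 0.2616]
tool_rot: [159.3, -14.7, 140.4]
force: [1.4, 1.0, -2.4]
grip_width: 0.0236
grasp_force: 60.0
```

```bash
python3 - <<'E'
from keypose import *
report();print(pose()[0],tipnow()[0])
plan(*tool_for(PO-.085*PX+[0,0,.060],R.from_euler('z',-5.3,degrees=True)))
E
```

```text
t 15.6 tip in socket mm [-85.93 -80.19  93.66] tilt [ 0.17  -0.069] yaw -67.26 F screw [ 0.2  0.5 -2.9] q [ 28.6   1.5   1.9 103.7 -22.8  86.2  82. ] grip 0.0236
[ 0.43985891 -0.13024753  0.26159851] [ 0.48029236 -0.10990436  0.14339678]
call 1 [-0.4, -0.881, -0.03] [0.0846, 0.0319, -0.0876] rows>= 3
call 2 [-0.155, -0.937, 0.187] [0.0846, 0.0319, -0.0876] rows>= 3
```

Call:
jog_arm([
  [[-0.4,-0.881,-0.03,0.0846,0.0319,-0.0876,0.9],[-0.4,-0.881,-0.03,0.0846,0.0319,-0.0876,0.9],[-0.4,-0.881,-0.03,0.0846,0.0319,-0.0876,0.9],[-0.4,-0.881,-0.03,0.0846,0.0319,-0.0876,0.9]],
])

```text
time_s: 16.0
tool_pos: [0.4108, -0.213, 0.2242]
tool_rot: [169.9, -16.0, 157.7]
force: [0.7, 1.4, -2.4]
grip_width: 0.0235
grasp_force: 60.0
```

Call:
jog_arm([
  [[-0.155,-0.937,0.187,0.0846,0.0319,-0.0876,0.9],[-0.155,-0.937,0.187,0.0846,0.0319,-0.0876,0.9],[-0.155,-0.937,0.187,0.0846,0.0319,-0.0876,0.9],[-0.155,-0.937,0.187,0.0846,0.0319,-0.0876,0.9],[-0.155,-0.937,0.187,0.0846,0.0319,-0.0876,0.9]],
])

```text
time_s: 16.5
tool_pos: [0.3812, -0.2983, 0.1877]
tool_rot: [180.0, -20.2, 174.5]
force: [-0.5, 0.1, -1.7]
grip_width: 0.0237
grasp_force: 60.0
```

```bash
cat >> keypose.py <<'E'
PR=R.from_euler('z',PY)
def rep2():
    t,k=tipnow();o=env.get_obs();r=PR.inv()*k
    print("t",o["time_s"],"tip in post mm",(PR.inv().apply(t-PO)*1000).round(2),"tilt",r.apply([0,0,1])[:2].round(3),"yaw",np.degrees(np.arctan2(*r.apply([1,0,0])[[1,0]])).round(2),"F post",PR.inv().apply(o["force"]).round(1),"grip",round(o["grip_width"],4),"q",o["qpos"].round(1))
def at(x,y,z): return tool_for(PO+PR.apply(np.array([x,y,z])/1000),PR)
E
python3 - <<'E'
from keypose import *
rep2();plan(*at(-85,0,16))
im,d,K,T=cam("top");np.savez("t7.npz",im=im,d=d,K=K,T=T)
im2,d2,K2,T2=cam("wrist")
Q,c,n,s=keypose(im2,d2,K2);print(len(Q),c,n,(np.array([0,0,-.005])-c)@n)
E
```

```text
t 16.5 tip in post mm [-85.76   0.7   61.11] tilt [-0.004 -0.   ] yaw -0.21 F post [-0.5  0.  -1.7] grip 0.0237 q [ 27.5  13.7   1.8  97.3   7.6  87.7 112.3]
call 1 [-0.168, -0.007, 0.419] [0.0005, 0.0013, -0.001] rows>= 1
3493 [ 0.02753313 -0.00038308 -0.01047473] [ 3.48417657e-01  1.24599357e-04 -9.37339384e-01] -0.014724655286475433
```

Call:
jog_arm([
  [[-0.168,-0.007,0.419,0.0005,0.0013,-0.001,0.9],[-0.168,-0.007,0.419,0.0005,0.0013,-0.001,0.9],[-0.168,-0.007,0.419,0.0005,0.0013,-0.001,0.9],[-0.168,-0.007,0.419,0.0005,0.0013,-0.001,0.9]],
])

```text
time_s: 17.0
tool_pos: [0.3821, -0.3014, 0.1438]
tool_rot: [-179.8, -20.5, 174.7]
force: [-0.6, -0.8, -2.0]
grip_width: 0.0233
grasp_force: 60.0
```

```bash
python3 - <<'E'
from keypose import *
rep2();plan(*at(-45,0,15));p,q=pose();print("PX in tool",q.inv().apply(PX))
im,d,K,T=cam("scene");im2,_,_,_=cam("top")
C=np.zeros((300,800,3),np.uint8);C[:,:400]=cv2.resize(im[150:240,145:265],(400,300),interpolation=cv2.INTER_CUBIC);C[:,400:]=cv2.resize(im2[160:205,310:370],(400,300),interpolation=cv2.INTER_CUBIC)
cv2.imwrite("pics/p8.png",C[...,::-1])
E
```

```text
t 17.0 tip in post mm [-85.14  -2.81  17.17] tilt [0.    0.003] yaw 0.02 F post [-0.5 -0.8 -2. ] grip 0.0233 q [ 27.5  16.2   1.8  99.5   7.9  83.1 111.8]
call 1 [-0.383, 0.024, -0.12] [-0.001, -0.0002, -0.0002] rows>= 1
PX in tool [-9.36889949e-01 -3.30588856e-04 -3.49624247e-01]
```

View pics/p8.png

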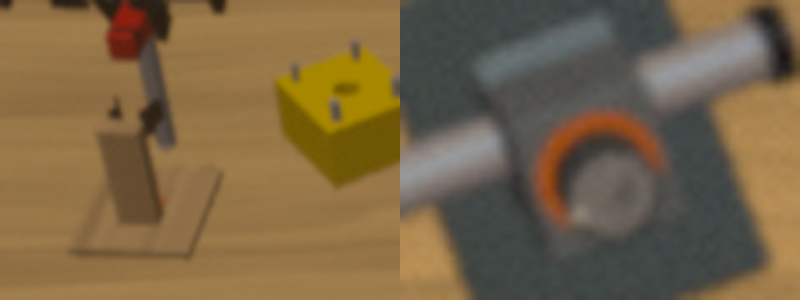

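The left half shows the key upright behind the clip, which is its robot side, with its shank ending near (168,145). The right half shows the screw's paint mark moved clockwise from the bottom to the lower left (575,215), so the screw has turned. Next I push into the clip.

Call:
jog_arm([
  [[-0.15,0.024,-0.05,0,0,0,0.9],[-0.3,0.024,-0.1,0,0,0,0.9],[-0.383,0.024,-0.125,0,0,0,0.9],[-0.383,0.024,-0.125,0,0,0,0.9],[-0.383,0.024,-0.125,0,0,0,0.9]],
])

```text
time_s: 17.6
tool_pos: [0.4214, -0.3023, 0.1406]
tool_rot: [-179.8, -20.6, 174.7]
force: [-0.5, -0.0, -2.9]
grip_width: 0.0236
grasp_force: 60.0
```

```bash
python3 - <<'E'
from keypose import *
rep2();plan(*at(-14,0,15))
E
```

```text
t 17.6 tip in post mm [-4.629e+01  4.000e-02  1.399e+01] tilt [0.003 0.002] yaw 0.06 F post [-0.5 -0.1 -2.9] grip 0.0236 q [ 26.3  20.4   1.3  94.5   7.4  84.3 110.4]
call 1 [-0.295, -0.004, -0.122] [-0.0009, -0.001, 0.0] rows>= 1
```

```bash
cat >> keypose.py <<'E'
def at2(x90,tilt,z,y=0): # key axis passes x90 at clip height, leaning back by tilt deg
    return tool_for(PO+PR.apply(np.array([x90+(90-z)*np.tan(np.radians(tilt)),y,z])/1000),PR*R.from_euler('y',-tilt,degrees=True))
def rows2(seq,g=.9):
    p,q=pose()
    for s in seq:
        pt,Rt=at2(*s);d=q.inv().apply(pt-p)/.1;rv=(q.inv()*Rt).as_rotvec()/np.pi
        print(s,"["+", ".join(f"{x:.4f}" for x in [*d,*rv])+f", {g}]")
E
python3 - <<'E'
from keypose import *
rows2([(-42,2,15),(-38,3,15),(-34,3,15),(-31,3,15)])
E
```

```text
(-42, 2, 15) [-0.0167, -0.0036, -0.0149, -0.0009, -0.0121, 0.0001, 0.9]
(-38, 3, 15) [-0.0464, -0.0036, -0.0244, -0.0009, -0.0177, 0.0001, 0.9]
(-34, 3, 15) [-0.0838, -0.0036, -0.0385, -0.0009, -0.0177, 0.0001, 0.9]
(-31, 3, 15) [-0.1119, -0.0037, -0.0491, -0.0009, -0.0177, 0.0001, 0.9]
```

Call:
jog_arm([
  [[-0.0167,-0.0036,-0.0149,-0.0009,-0.0121,0,0.9],[-0.0464,-0.0036,-0.0244,-0.0009,-0.0177,0,0.9],[-0.0838,-0.0036,-0.0385,-0.0009,-0.0177,0,0.9],[-0.1119,-0.0037,-0.0491,-0.0009,-0.0177,0,0.9],[-0.1119,-0.0037,-0.0491,-0.0009,-0.0177,0,0.9]],
])

```text
time_s: 18.1
tool_pos: [0.4345, -0.3034, 0.1409]
tool_rot: [180.0, -17.4, 174.8]
force: [-0.4, -0.1, -2.5]
grip_width: 0.0235
grasp_force: 60.0
```

```bash
python3 - <<'E'
from keypose import *
rep2();rows2([(-28,3,15),(-25,3,15),(-22,3,15),(-19,3,15),(-16,3,15),(-13,3,15)])
E
```

```text
t 18.1 tip in post mm [-26.07   0.6   14.61] tilt [-0.053 -0.001] yaw 0.06 F post [-0.4 -0.1 -2.5] grip 0.0235 q [ 26.8  19.5   1.1  94.8   6.3  81.9 110.9]
(-28, 3, 15) [-0.0184, -0.0051, -0.0099, 0.0001, 0.0001, 0.0004, 0.9]
(-25, 3, 15) [-0.0470, -0.0052, -0.0188, 0.0001, 0.0001, 0.0004, 0.9]
(-22, 3, 15) [-0.0756, -0.0052, -0.0278, 0.0001, 0.0001, 0.0004, 0.9]
(-19, 3, 15) [-0.1042, -0.0052, -0.0368, 0.0001, 0.0001, 0.0004, 0.9]
(-16, 3, 15) [-0.1329, -0.0053, -0.0458, 0.0001, 0.0001, 0.0004, 0.9]
(-13, 3, 15) [-0.1615, -0.0053, -0.0547, 0.0001, 0.0001, 0.0004, 0.9]
```

Call:
jog_arm([
  [[-0.0184,-0.0051,-0.01,0,0,0,0.9],[-0.033,-0.0051,-0.0145,0,0,0,0.9],[-0.047,-0.0051,-0.019,0,0,0,0.9],[-0.061,-0.0051,-0.023,0,0,0,0.9],[-0.0756,-0.0052,-0.028,0,0,0,0.9]],
])

```text
time_s: 18.6
tool_pos: [0.4397, -0.3048, 0.141]
tool_rot: [179.9, -17.7, 174.7]
force: [-6.0, 0.4, -1.4]
grip_width: 0.0233
grasp_force: 60.0
```

```bash
python3 - <<'E'
from keypose import *
rep2();rows2([(-22,3,15),(-19,3,15),(-16,3,15),(-13,3,15)])
im,d,K,T=cam("wrist");Q,c,n,s=keypose(im,d,K);print(len(Q),c,n,s)
E
```

```text
t 18.6 tip in post mm [-21.41  -0.33  14.76] tilt [-0.048 -0.001] yaw -0.03 F post [-6.  -0.1 -1.4] grip 0.0233 q [ 26.7  20.3   1.1  93.8   6.3  82.4 110.7]
(-22, 3, 15) [-0.0254, 0.0046, -0.0102, 0.0004, -0.0015, -0.0001, 0.9]
(-19, 3, 15) [-0.0540, 0.0046, -0.0193, 0.0004, -0.0015, -0.0001, 0.9]
(-16, 3, 15) [-0.0826, 0.0046, -0.0284, 0.0004, -0.0015, -0.0001, 0.9]
(-13, 3, 15) [-0.1112, 0.0046, -0.0376, 0.0004, -0.0015, -0.0001, 0.9]
3554 [ 0.02758397 -0.0005321  -0.01073598] [ 3.36493278e-01 -4.63386725e-04 -9.41685754e-01] 0.0006330172064570211
```

Call:
jog_arm([
  [[-0.02,0,-0.008,0,0,0,0.9],[-0.04,0,-0.014,0,0,0,0.9],[-0.06,0,-0.021,0,0,0,0.9],[-0.08,0,-0.028,0,0,0,0.9],[-0.08,0,-0.028,0,0,0,0.9]],
])

```text
time_s: 19.15
tool_pos: [0.4498, -0.3057, 0.141]
tool_rot: [180.0, -17.5, 174.7]
force: [-2.7, 0.2, -4.3]
grip_width: 0.0238
grasp_force: 60.0
```

```bash
python3 - <<'E'
from keypose import *
rep2();rows2([(-16,3,15),(-14,2,15),(-13,0,15)])
im,d,K,T=cam("wrist");Q,c,n,s=keypose(im,d,K);print(len(Q),c,n,s)
E
```

```text
t 19.15 tip in post mm [-10.69  -0.31  14.79] tilt [-0.052 -0.001] yaw 0.0 F post [-2.7 -0.  -4.3] grip 0.0238 q [ 26.4  21.2   1.   92.6   6.1  82.6 110.4]
(-16, 3, 15) [0.0147, 0.0039, 0.0025, 0.0002, -0.0002, 0.0001, 0.9]
(-14, 2, 15) [-0.0125, 0.0039, -0.0076, 0.0002, 0.0053, 0.0001, 0.9]
(-13, 0, 15) [-0.0386, 0.0039, -0.0179, 0.0002, 0.0164, 0.0001, 0.9]
3482 [ 0.02763229 -0.0004603  -0.0106165 ] [ 0.33803176 -0.00479269 -0.9411225 ] 0.0006511330645628625
```

```bash
python3 - <<'E'
from keypose import *
rows2([(-14,1,15),(-14,-.4,14),(-14,-.4,12),(-14,-.4,10),(-14,-.4,9)])
E
```

```text
(-14, 1, 15) [-0.0197, 0.0037, -0.0107, 0.0001, 0.0110, 0.0001, 0.9]
(-14, -0.4, 14) [-0.0343, 0.0037, -0.0058, 0.0001, 0.0188, 0.0001, 0.9]
(-14, -0.4, 12) [-0.0402, 0.0036, 0.0133, 0.0001, 0.0188, 0.0001, 0.9]
(-14, -0.4, 10) [-0.0461, 0.0036, 0.0324, 0.0001, 0.0188, 0.0001, 0.9]
(-14, -0.4, 9) [-0.0490, 0.0036, 0.0420, 0.0001, 0.0188, 0.0001, 0.9]
```

Call:
jog_arm([
  [[-0.0197,0.0037,-0.0107,0,0.011,0,0.9],[-0.028,0.0037,-0.006,0,0.0132,0,0.9],[-0.034,0.0036,0.0133,0,0.0132,0,0.9],[-0.04,0.0036,0.0324,0,0.0132,0,0.9],[-0.043,0.0036,0.042,0,0.0132,0,0.9]],
])

```text
time_s: 19.7
tool_pos: [0.4535, -0.306, 0.1369]
tool_rot: [-180.0, -19.7, 174.7]
force: [-1.3, -2.0, 7.4]
grip_width: 0.0238
grasp_force: 60.0
```

```bash
python3 - <<'E'
from keypose import *
rep2();rows2([(-14,.6,10),(-14,.6,9)])
im,d,K,T=cam("wrist");Q,c,n,s=keypose(im,d,K);print(len(Q),c,n,s,(np.array([0,0,-.005])-c)@n)
q=pose()[1];print("key z world",q.apply(n),"top plane height",pose()[0]+q.apply(c))
E
```

```text
t 19.7 tip in post mm [-11.84  -0.42  10.37] tilt [-0.013  0.   ] yaw 0.02 F post [-1.1 -2.1  7.4] grip 0.0238 q [ 25.8  23.3   1.   90.7   6.8  84.4 109.8]
(-14, 0.6, 10) [0.0080, 0.0036, 0.0066, -0.0002, 0.0009, 0.0001, 0.9]
(-14, 0.6, 9) [0.0045, 0.0036, 0.0160, -0.0002, 0.0009, 0.0001, 0.9]
3574 [ 0.02761966 -0.00049279 -0.01057131] [ 0.34441066  0.00140989 -0.93881804] 0.0006351566051812885 -0.01474225270224498
key z world [-0.00791035  0.00261389  0.9999653 ] top plane height [ 0.43114338 -0.30439584  0.15620712]
```

The key stands on the plate: top plane at 156 mm, tilt under 0.01 rad. I'll release and back off along the tool axis.

Call:
jog_arm([
  [[0,0,0,0,0,0,0.3],[0,0,0,0,0,0,0.3],[0,0,0,0,0,0,0.3],[0,0,0,0,0,0,0.3],[0,0,0,0,0,0,0.3]],
])

```text
time_s: 20.25
tool_pos: [0.4533, -0.3053, 0.1362]
tool_rot: [180.0, -19.8, 174.8]
force: [-0.8, -0.2, -0.1]
grip_width: 0.0551
grasp_force: 0.0
```

Call:
jog_arm([
  [[0,0,0,0,0,0,0.3],[0,0,-0.1,0,0,0,0.2],[0,0,-0.3,0,0,0,0.2],[0,0,-0.6,0,0,0,0.2],[0,0,-0.9,0,0,0,0.2]],
])

```text
time_s: 20.75
tool_pos: [0.4839, -0.3083, 0.2225]
tool_rot: [180.0, -19.8, 174.7]
force: [0.2, -0.1, -0.0]
grip_width: 0.0693
grasp_force: 0.0
```

```bash
python3 - <<'E'
from keypose import *
o=env.get_obs();print(o["time_s"],o["tool_pos"],o["grip_width"],o["force"])
im,d,K,T=cam("wrist");P=cloud(d,K,T)
h=cv2.cvtColor(im,cv2.COLOR_RGB2HSV);red=((h[...,0]<6)|(h[...,0]>172))&(h[...,1]>150)&(h[...,2]>60)&(d>0)
red=cv2.erode(red.astype(np.uint8),np.ones((3,3)))>0;Q=P[red];Q=Q[Q[:,2]>.15]
c=np.median(Q,0);Q=Q[abs(Q[:,2]-c[2])<.004];n=np.linalg.svd(Q-Q.mean(0))[2][2];print(len(Q),Q.mean(0),n*np.sign(n[2]))
v,u=np.nonzero(red);r=PR.inv().apply(Q-PO)*1000;print("in post: x",r[:,0].min(),r[:,0].max(),"y",np.percentile(r[:,1],[1,99]))
im2,_,_,_=cam("scene");C=np.zeros((400,800,3),np.uint8);C[:250,:400]=cv2.resize(im,(400,250));C[:,400:]=cv2.resize(im2[140:230,145:235],(400,400),interpolation=cv2.INTER_CUBIC)
cv2.imwrite("pics/end.png",C[...,::-1])
E
```

```text
20.75 [ 0.48385157 -0.3082837   0.22251826] 0.06933006823573995 [ 0.21269785 -0.07175988 -0.03556692]
2767 [ 0.45083562 -0.306426    0.15620764] [-2.70411161e-03 -4.65928788e-04  9.99996235e-01]
in post: x -62.864932971745915 14.928782847155873 y [-11.54805333   9.54372629]
```

View pics/end.png

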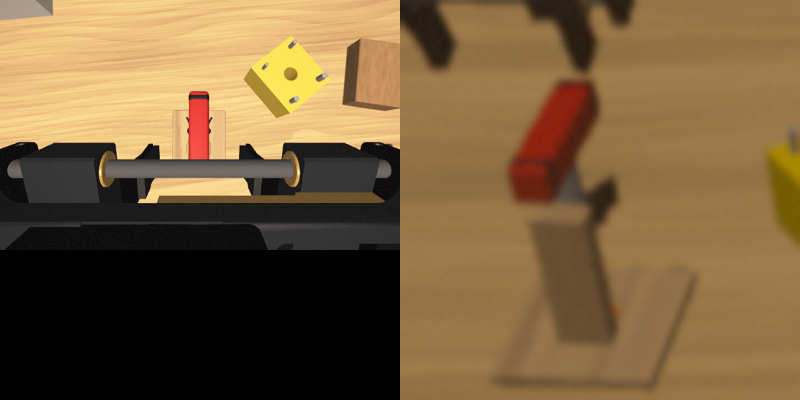

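The key stands upright, released, in the clip (handle at (553,140), top 156.2 mm, tilt 0.003 rad, near end −63 mm, so its centre is about −13 mm). The gripper is clear. I'll settle and hand in.

Call:
jog_arm([
  [[0,0,-0.2,0,0,0,0.2],[0,0,-0.2,0,0,0,0.2],[0,0,-0.2,0,0,0,0.2],[0,0,-0.2,0,0,0,0.2]],
])

```text
time_s: 21.25
tool_pos: [0.4896, -0.3088, 0.2389]
tool_rot: [179.9, -19.9, 174.7]
force: [-0.5, -0.3, 0.9]
grip_width: 0.0698
grasp_force: 0.0
```

```bash
python3 -c "
from cell import env
print(env.sign_off())"
```

```text
the job is handed in; nothing more can be done
None
```

I handed the job in at 21.3 s: the screw was turned until it stopped and the key stands released and upright in the clip; the sign-off gave no verdict, so that rests on my own force and camera readings.

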